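Fit the keyed beaker rack to the bench shaker and load it in rows

TASK

Set the shaker up for a run: swing the rack's carry handle upright until it snaps over, carry the rack by it onto the shaker so that the keyway drops over the hub's key and the rack sits fully home, then fold the handle flat down again so that it clears the samples. Load all the small beakers from the spill tray upright, one to a pocket, in rows without gaps: first the row beside the folded handle, starting at the keyed end, then the other row from the same end. Leave the larger beaker and the other things on the bench where they are.

Things in the scene. Friction and masses are not known exactly. Their poses are not given: they have to be found in the camera images.
- shaker: Bench shaker, fixed: low white housing 190 x 210 mm, 33 mm high, control panel (two small knobs, dark display) on its -x side; on top an aluminium carriage plate 152 x 180 mm, upper face 46 mm above the bench, with the keyed steel drive hub in its middle. Origin: centre of the underside, z up.
- shaker_seat (a point): Centre of the carriage plate's upper face, 46 mm above the bench, at the foot of the hub (round, 36 mm across, 24 mm high, coned top). Axes as the shaker's. When the rack is home, its origin lies here and its x and y axes point as the shaker's.
- key_tip (a point): Outer end of the hub's key, at the plate's upper face: the key is 12 mm wide, 18 mm high with a rounded top, and runs from the hub towards the shaker's +y to 40 mm from the hub's axis.
- rack: Loose white beaker rack, 0.6 to 0.85 kg with handle, flat on the bench at the start: plate 170 (x) x 190 (y) mm, 10 mm thick; two rows of three pockets along y, at x = -54 and +54 mm (pockets 54 x 58 mm, ribs up to 22 mm above the underside); between the rows a keyed window; cheeks 41 mm high at y = +-97 mm carry the handle. Origin: centre of the underside, z up.
- keyway_end (a point): Blind end of the window's keyway, on the rack's underside. The window is 39 x 39 mm round the rack's origin; the keyway, 15 mm wide, runs on from it to 42 mm towards the rack's +y, the keyed end (a dark arrow points to it). 1.5 mm clearance a side to hub and key; with keyway and key not in line, the rack stays 8 to 18 mm too high.
- rack_hinge (a point): Middle of the handle's hinge axis, which runs along the rack's y, 30 mm above the rack's underside. A small spring strut beside the cheek at the keyed end reaches out to rack y = +118 mm.
- rack_handle (a joint): Angle of the rack's carry handle: 0 folded flat, out beyond the rack's -x side; 1.571 upright above the rack's middle. Both ends are stops; an over-centre spring (up to 0.13 N m) drives it, away from about 0.9 rad, into the nearer stop and holds it there.
- handle_grip (a point): Middle of the handle's cross bar: black rubber sleeve 14 mm in diameter, 110 mm long, parallel to the rack's y, 122 mm from the hinge axis; steel side arms at y = +-104 mm. Folded, it lies at the height of the hinge, 30 mm clear of the rack's edge.
- large_beaker: A larger glass beaker (body 52 mm across, 72 mm high) among the small ones in the spill tray; it stays there. Origin: centre of the underside.
- tape_roll: Roll of tape, 62 mm across, 19 mm high, behind the work. Origin: centre of the underside.
- marker: Felt marker, 131 mm long along its y, 13 mm thick, lying behind the work.
- tweezers: Steel tweezers, 130 mm long along y, lying on the left.
- beaker_1: Small glass beaker, upright in the grey spill tray on the right (tray floor 14 mm, rim 27 mm above the bench): round body about 44 mm across, its axis 2 mm towards +y from the origin, 60 mm high, rim 49 mm across (56 over the spout at -y), about 70 g. Origin: at the height of the underside. Absent in some runs.
- beaker_2: As beaker_1, within 2 mm. Absent in some runs.
- beaker_3: As beaker_1, within 2 mm. Absent in some runs.
- beaker_4: As beaker_1, within 2 mm. Absent in some runs.
- beaker_5: As beaker_1, within 2 mm. Absent in some runs.
- beaker_6: As beaker_1, within 2 mm. Absent in some runs.
- pocket_a1 (a point): Centre of the floor (10 mm above the rack's underside) of pocket 1 in the row on the folded handle's side (rack x = -54 mm); rack y = +62 mm, pocket 1 being the one at the keyed end.
- pocket_a2 (a point): Centre of the floor (10 mm above the rack's underside) of pocket 2 in the row on the folded handle's side (rack x = -54 mm); rack y = +0 mm, pocket 1 being the one at the keyed end.
- pocket_a3 (a point): Centre of the floor (10 mm above the rack's underside) of pocket 3 in the row on the folded handle's side (rack x = -54 mm); rack y = -62 mm, pocket 1 being the one at the keyed end.
- pocket_b1 (a point): Centre of the floor (10 mm above the rack's underside) of pocket 1 in the other row (rack x = +54 mm); rack y = +62 mm, pocket 1 being the one at the keyed end.
- pocket_b2 (a point): Centre of the floor (10 mm above the rack's underside) of pocket 2 in the other row (rack x = +54 mm); rack y = +0 mm, pocket 1 being the one at the keyed end.
- pocket_b3 (a point): Centre of the floor (10 mm above the rack's underside) of pocket 3 in the other row (rack x = +54 mm); rack y = -62 mm, pocket 1 being the one at the keyed end.
Mind the look-alikes: they are no part of the job. Leave any blue look-alike of the beaker_6 alone.

How it is judged:
By the outcome, as a careful person would: the job done as asked, in the order asked, and still so for the second after the job is handed in, with the robot touching nothing.
Of beaker_1, beaker_2, beaker_3, beaker_4, beaker_5, beaker_6 only 4 to 6 are there at a start; the rules pass over those that are not, and their reading is None.
At some moment in a run one of rack may be knocked a few centimetres aside while the robot is not near it.
Once in a run the grip may slacken for a moment while it holds something.
It also fails if it takes over 200 s, if anything falls off the work surface, if the arm or the gripper's body presses on something with over 40 N, if the wrist force passes 120 N, or if a joint passes its speed limit or range.

ROBOT

A 7-joint arm with a two-finger parallel gripper is mounted at the origin on a cart in front of the work surface, level with it; the furniture and walls round the work are solid. World frame = base frame: x ahead of the robot, y to its left, z up, the work surface at z = 0. Lengths are in m, angles in rad, forces in N, time in s.
With the tool pointing down it reaches from about 0.4 to 0.85 m from the base axis. Payload 10.4 kg.
Tool frame: the origin (TCP) lies midway between the tips of the shut fingers; the grasp point (between the pads) lies manip.grip_depth behind it (manip.grip_depth is the distance from the TCP to the grasp point, in m); z points along the fingers, x is the direction in which the jaws open and shut, and the axes are right-handed (so a half turn about z gives the same grasp; the last joint's range is limited). The gripper opens to 85 mm and grips with 20 to 120 N. Pads are 22 mm wide; open, the fingers measure 114 mm over their backs; the gripper's body (76 mm by 85 mm) begins 54 mm behind the grasp point. The pads swing forward as they close: fully open they stand 13 mm farther back than shut.
Start: joints at [1.146, 0.332, -0.065, 1.46, 0.022, 1.35, -0.088], TCP at [0.244, -0.575, 0.231] pointing down, gripper open.
Joint ranges: [-2.6, 2.6], [-0.5, 2.12], [-1.47, 1.34], [0.16, 2.42], [-1.27, 4.41], [0.06, 2.06], [-2.6, 2.6]. Speed limits (rad/s): [2.22, 2.22, 2.79, 2.79, 3.14, 3.14, 3.14].

INTERFACE

Orientations are given as a unit quaternion [x, y, z, w].
In Python, from workcell import manip gives the robot as it stands. The module is installed in compiled form; this text tells all that it offers.
- The arm moves only by the tool send_rows, never from a script. Its argument "steps" is a list of rows, each a list of 2 entries, a list of its own where there are three numbers: the shift along the tool's x, y, z in m, then the turn about the tool's z in rad. In form: [[[x, y, z], spin], ...]. A call has exactly 8 rows; each row is the pose to reach, as a shift and turn from the pose commanded when the call began, along the tool's axes at that moment; what a row does not reach only later rows make up. A row lasts 1/8 s, in which the tool goes at most 62.5 mm and 10.7 degrees, less where a joint would pass 70% of its speed; a pose out of reach is approached as far as the arm can. A call with a gripper value outside its range is refused whole. "hand" is the opening, from 0 (shut) to 1 (fully open), set as the call begins (left out, the last holds). The fingers move at their own pace and stop on an object; "force" is the grip in N (left out, the last holds). Time passes only in rows, so rows that repeat a pose let the fingers close, or fill a call up. It gives the time, the measured TCP pose, the force and the opening at its end, in the units of the state.
- manip.get_obs(): the state, without advancing time (a new reading comes with each control period).
- manip.camera(name): name is "side" or "top" or "wrist"; returns (picture, depth): 400x640x3 uint8, red, green, blue; 400x640 float32, m along the optical axis (not along the pixel's ray), 0 where there is no reading.
- manip.camera_info(name): a dict with "intrinsics" (3x3 intrinsics, pixels), "pose" (4x4, takes a point from camera to world coordinates); the wrist camera has in their place "T_tool_cam" (4x4, takes a point from camera to tool coordinates, whose origin is the TCP and whose axes are the tool frame's). Camera axes: x right, y up, looking along -z (the intrinsics and any distortion apply to the point x, -y, -z); pixel columns grow to the right and rows downward; lengths in m; the calibration is good to about 2 mm. The wrist camera is an equidistant fisheye: a pixel r from the principal point sees the ray r / f radians off the axis. A picture is of the moment at which its call begins: read the wrist's pose just before it. camera_info takes no time and is no camera call.
- manip.hand_in(): hands the job in, once; it reports no verdict.
The state is a dict: "clock": time; "joint_pos": joint angles; "joint_velocities": joint speeds; "tau": joint torques, N m; "position": TCP position; "ee_rot": TCP orientation; "ft_force": force on the tool from outside, world axes, zero at the start; "torque": the same for the moment, N m; "grip_width": opening from 0.0 (shut) to 1.0 (fully open).
Only numpy, scipy, OpenCV 4.12 (cv2) and the standard library are available. Lean on these libraries where they do the work, as an engineer would, in place of code of your own. Each camera call takes 0.05 s, during which the arm holds its last target.

## Working session

There is one attempt and no reset: what is moved stays moved. The work goes in short steps, Python scripts to look and compute and a tool call to move; the robot and the scene stay as the last step left them, time stands still between calls to the robot, and variables do not carry over. Pictures are saved under pics/ and viewed, and the job is handed in when it is done.

Besides the shell and the picture viewer there is one more tool, called after ">>>" as name([rows], argument=value, ...), one row to a line, values as JSON. send_rows: Moves the arm, as the interface text tells. Its arguments: {"type":"object","properties":{"steps":{"type":"array"},"hand":{"type":"number"},"force":{"type":"number"}},"required":["steps"]}

```bash
ls; mkdir -p pics
python3 - <<'E'
from workcell import manip
import cv2,numpy as np
np.set_printoptions(precision=4,suppress=True)
o=manip.get_obs()
for k in o: print(k,o[k])
print(manip.grip_depth)
for n in ["side","top","wrist"]:
    print(n,manip.camera_info(n))
    p,d=manip.camera(n)
    cv2.imwrite(f"pics/{n}0.png",p[:,:,::-1]); np.save(f"pics/{n}0.npy",d)
E
```

```text
pics
clock 0.0
joint_pos [ 1.1464  0.3329 -0.0647  1.461   0.0216  1.3499 -0.0885]
joint_velocities [-0.0008 -0.001  -0.0009 -0.0004 -0.0004 -0.0027  0.0002]
tau [ -0.0011 -62.5451   0.049  -39.161    0.0163   0.0098   0.    ]
position [ 0.2443 -0.5749  0.2305]
ee_rot [ 0.834  -0.5518 -0.0006 -0.0004]
ft_force [ 0.2099 -0.0996  0.7928]
torque [-0.0062  0.0258  0.0174]
grip_width 1.0004719842327436
0.0187
side {'intrinsics': array([[426.1567,   0.    , 317.6815],
       [  0.    , 426.1567, 197.815 ],
       [  0.    ,   0.    ,   1.    ]]), 'pose': array([[ 0.9334,  0.1413, -0.3298,  0.0846],
       [-0.3586,  0.3992, -0.8439, -1.3171],
       [ 0.0124,  0.9059,  0.4233,  0.7305],
       [ 0.    ,  0.    ,  0.    ,  1.    ]])}
top {'intrinsics': array([[369.1441,   0.    , 318.7739],
       [  0.    , 369.1441, 199.0272],
       [  0.    ,   0.    ,   1.    ]]), 'pose': array([[ 0.0218,  0.9783, -0.2061,  0.3615],
       [-0.9997,  0.0226,  0.0015,  0.0076],
       [ 0.0061,  0.206 ,  0.9785,  1.1166],
       [ 0.    ,  0.    ,  0.    ,  1.    ]])}
wrist {'intrinsics': array([[309.7069,   0.    , 319.9123],
       [  0.    , 309.7069, 192.2113],
       [  0.    ,   0.    ,   1.    ]]), 'T_tool_cam': array([[ 1.    , -0.0018, -0.0003,  0.0008],
       [-0.0018, -0.9533, -0.3021, -0.0781],
       [ 0.0002,  0.3021, -0.9533, -0.1427],
       [ 0.    ,  0.    ,  0.    ,  1.    ]])}
```

View pics/top0.png

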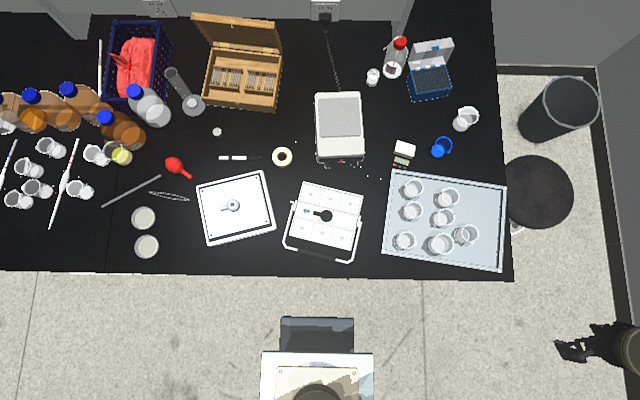

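View pics/side0.png

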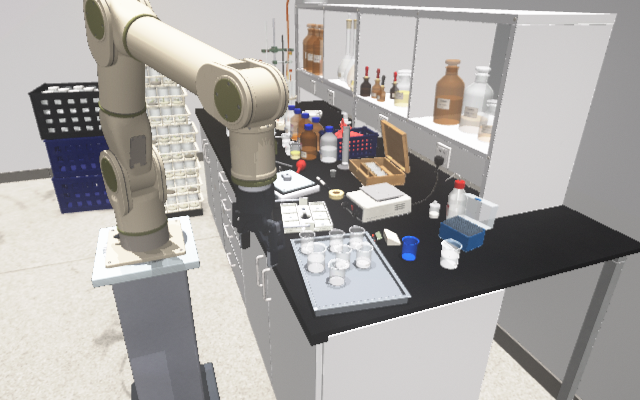

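View pics/wrist0.png

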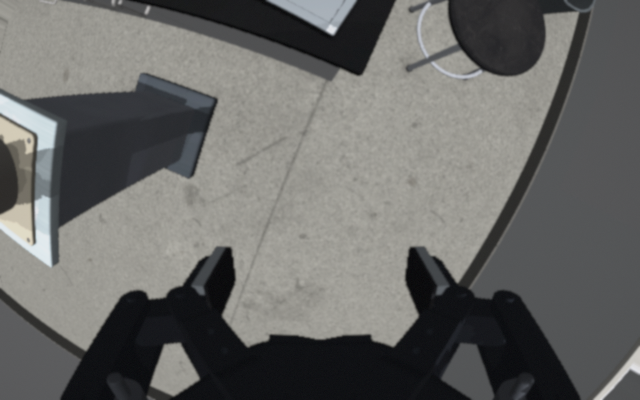

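```bash
cat > h.py <<'E'
from workcell import manip
import cv2,numpy as np
from scipy.spatial.transform import Rotation as R
np.set_printoptions(precision=4,suppress=True)
def T_tool(o):
    T=np.eye(4);T[:3,:3]=R.from_quat(o["ee_rot"]).as_matrix();T[:3,3]=o["position"];return T
def shot(n,tag=None):
    o=manip.get_obs();i=manip.camera_info(n)
    p,d=manip.camera(n)
    P=i["pose"] if "pose" in i else T_tool(o)@i["T_tool_cam"]
    if tag: cv2.imwrite(f"pics/{tag}.png",p[:,:,::-1]); np.savez(f"pics/{tag}.npz",p=p,d=d,P=P,K=i["intrinsics"],n=n)
    return p,d,P,i["intrinsics"],n
def load(tag):
    z=np.load(f"pics/{tag}.npz");return z["p"],z["d"],z["P"],z["K"],str(z["n"])
def ray(uv,K,n):
    uv=np.atleast_2d(np.asarray(uv,float));x=(uv[:,0]-K[0,2])/K[0,0];y=(uv[:,1]-K[1,2])/K[1,1]
    if n=="wrist":
        r=np.hypot(x,y);s=np.where(r>1e-9,np.sin(r)/np.maximum(r,1e-9),1)
        return np.c_[x*s,-y*s,-np.cos(r)]
    return np.c_[x,-y,-np.ones_like(x)]
def onplane(uv,z,s):
    P,K,n=s[2:];D=ray(uv,K,n)@P[:3,:3].T;o=P[:3,3]
    return o+D*((z-o[2])/D[:,2])[:,None]
def cloud(s):
    d=s[1];v,u=np.mgrid[:400,:640];D=ray(np.c_[u.ravel(),v.ravel()],s[3],s[4])
    D=D/(-D[:,2:3])*d.reshape(-1,1)
    W=D@s[2][:3,:3].T+s[2][:3,3];W=W.reshape(400,640,3);W[d==0]=np.nan;return W
def proj(X,s):
    P,K,n=s[2:];c=(np.atleast_2d(X)-P[:3,3])@P[:3,:3];x,y,z=c[:,0],-c[:,1],-c[:,2]
    if n=="wrist":
        r=np.hypot(x,y);t=np.arctan2(r,z);x=x/r*t;y=y/r*t
    else: x=x/z;y=y/z
    return np.c_[x*K[0,0]+K[0,2],y*K[1,1]+K[1,2]]
E
python3 - <<'E'
from h import *
s=shot("top","t1"); W=cloud(s)
for uv in [(232,206),(320,215),(325,260),(440,216),(412,190),(413,211),(447,197),(442,217),(403,240),(439,243),(467,234),(340,125),(282,157),(170,195),(143,218),(465,118),(440,147),(505,275)]: print(uv,onplane(uv,0,s)[0],W[uv[1],uv[0]])
cv2.imwrite("pics/t1c.png",cv2.resize(s[0][150:290,180:520,::-1],None,fx=2.3,fy=2.3,interpolation=cv2.INTER_CUBIC))
E
```

```text
(232, 206) [0.5687 0.2721 0.    ] [0.5556 0.2555 0.0702]
(320, 215) [0.5468 0.001  0.    ] [ 0.5472  0.001  -0.0022]
(325, 260) [ 0.4111 -0.0168  0.    ] [ 0.411  -0.0168  0.0006]
(440, 216) [ 0.5521 -0.3671  0.    ] [ 0.5492 -0.3614  0.0169]
(412, 190) [ 0.6321 -0.2836  0.    ] [ 0.6239 -0.2747  0.034 ]
(413, 211) [ 0.5658 -0.2846  0.    ] [ 0.5599 -0.2762  0.0322]
(447, 197) [ 0.6123 -0.3916  0.    ] [ 0.6065 -0.3823  0.0261]
(442, 217) [ 0.5491 -0.3731  0.    ] [ 0.546  -0.3667  0.0188]
(403, 240) [ 0.476  -0.2516  0.    ] [ 0.4732 -0.2454  0.0268]
(439, 243) [ 0.4694 -0.3603  0.    ] [ 0.4645 -0.3438  0.0501]
(467, 234) [ 0.4986 -0.4467  0.    ] [ 0.4968 -0.4408  0.0146]
(340, 125) [ 0.8425 -0.0573  0.    ] [ 0.8041 -0.0522  0.0891]
(282, 157) [0.7299 0.1252 0.    ] [0.7294 0.125  0.0016]
(170, 195) [0.5988 0.4658 0.    ] [ 0.5989  0.466  -0.0004]
(143, 218) [0.5253 0.5404 0.    ] [0.523  0.5329 0.0156]
(465, 118) [ 0.8767 -0.4633  0.    ] [ 0.8597 -0.4478  0.0368]
(440, 147) [ 0.7754 -0.3774  0.    ] [ 0.7702 -0.3726  0.0138]
(505, 275) [ 0.3788 -0.5524  0.    ] [ 0.3788 -0.5529 -0.0009]
```

View pics/t1c.png

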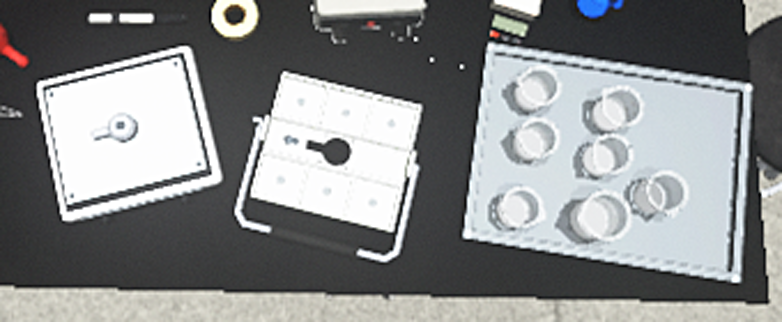

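```bash
cat >> h.py <<'E'
def go(x,y,z,yaw,o=None):
    """shift/spin to put TCP at x,y,z with tool x at yaw (deg, mod 180)"""
    o=o or manip.get_obs();T=T_tool(o)
    d=T[:3,:3].T@(np.array([x,y,z])-T[:3,3])
    cur=np.degrees(np.arctan2(T[1,0],T[0,0]))
    s=-((yaw-cur+90)%180-90)
    print("t",round(o["clock"],2),"cur",o["position"],"yaw",round(cur,2),"q7",round(o["joint_pos"][6],2),"shift",np.round(d,4),"spin",round(np.radians(s),4),"grip",round(o["grip_width"],3),"F",o["ft_force"])
E
python3 - <<'E'
from h import *
go(.5,-.33,.36,-40)
E
```

```text
t 0.2 cur [ 0.2444 -0.575   0.2308] yaw -66.98 q7 -0.09 shift [-0.1256 -0.3311 -0.129 ] spin -0.4708 grip 1.002 F [-0.3284  0.3023  1.3602]
```

>>> send_rows([
  [[-0.02,-0.05,-0.03],-0.07],
  [[-0.04,-0.1,-0.06],-0.15],
  [[-0.06,-0.15,-0.09],-0.22],
  [[-0.08,-0.2,-0.11],-0.3],
  [[-0.1,-0.25,-0.125],-0.37],
  [[-0.115,-0.3,-0.129],-0.43],
  [[-0.125,-0.331,-0.129],-0.47],
  [[-0.125,-0.331,-0.129],-0.47],
])

```text
clock: 1.2
position: [0.5021, -0.328, 0.3599]
ee_rot: [0.94, -0.34, -0.0, -0.001]
ft_force: [-0.3, 0.1, -0.4]
grip_width: 0.999
```

Run:
```python
from h import *
s=shot("wrist","w1")
go(.52,.13,.40,-13)
```

```text
t 1.25 cur [ 0.5007 -0.33    0.3599] yaw -39.95 q7 -0.25 shift [-0.2806 -0.365  -0.0399] spin -0.4704 grip 0.997 F [-1.3658  0.2015 -0.2051]
```

View pics/w1.png

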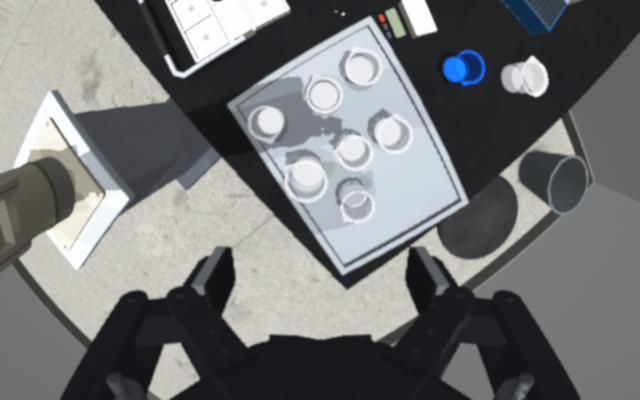

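>>> send_rows([
  [[-0.03,-0.04,-0.01],-0.07],
  [[-0.07,-0.09,-0.015],-0.14],
  [[-0.11,-0.14,-0.02],-0.21],
  [[-0.15,-0.195,-0.025],-0.28],
  [[-0.19,-0.25,-0.03],-0.35],
  [[-0.23,-0.3,-0.035],-0.42],
  [[-0.265,-0.345,-0.04],-0.47],
  [[-0.28,-0.365,-0.04],-0.47],
])

```text
clock: 2.25
position: [0.5203, 0.1306, 0.4009]
ee_rot: [0.994, -0.114, 0.0, -0.0]
ft_force: [1.5, 0.3, -1.4]
grip_width: 0.998
```

Run:
```python
from h import *
s=shot("wrist","w2")
go(.52,.13,.40,-13)
```

```text
t 2.3 cur [0.5197 0.1347 0.4005] yaw -12.84 q7 -0.64 shift [0.0014 0.0045 0.0005] spin 0.0028 grip 1.002 F [-2.8032  3.1094 -1.3398]
```

View pics/w2.png

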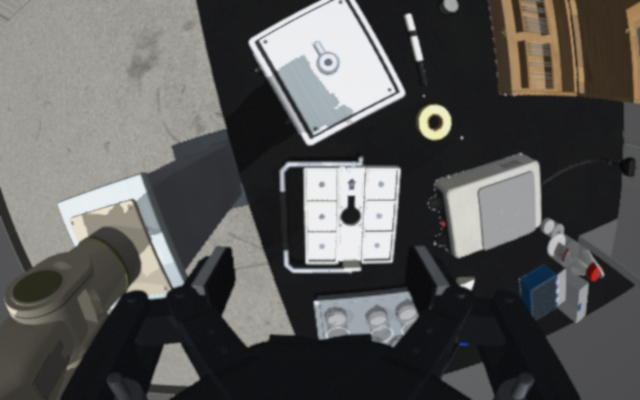

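Run:
```python
from h import *
s=load("w2"); im=s[0][:,:,::-1]
c=cv2.resize(im[130:290,265:425],None,fx=4.5,fy=4.5,interpolation=cv2.INTER_CUBIC); cv2.imwrite("pics/w2a.png",c[:600])
c=cv2.resize(im[0:150,240:420],None,fx=4,fy=4,interpolation=cv2.INTER_CUBIC); cv2.imwrite("pics/w2b.png",c)
W=cloud(s)
for uv in [(321,185),(383,184),(351,190),(320,216),(327,62),(300,50),(350,80),(285,200)]: print(uv,W[uv[1],uv[0]])
```

```text
(321, 185) [0.5063 0.0537 0.0102]
(383, 184) [0.6165 0.0305 0.0103]
(351, 190) [0.557  0.0325 0.0106]
(320, 216) [ 0.491  -0.0046  0.0094]
(327, 62) [0.5615 0.2557 0.0718]
(300, 50) [0.5258 0.2875 0.0446]
(350, 80) [0.5918 0.2224 0.0453]
(285, 200) [0.4404 0.0482 0.0345]
```

View pics/w2a.png

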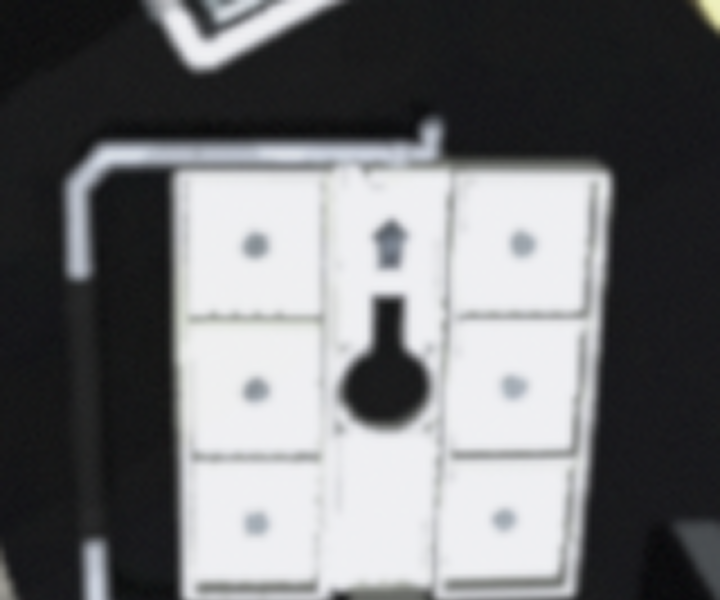

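View pics/w2b.png

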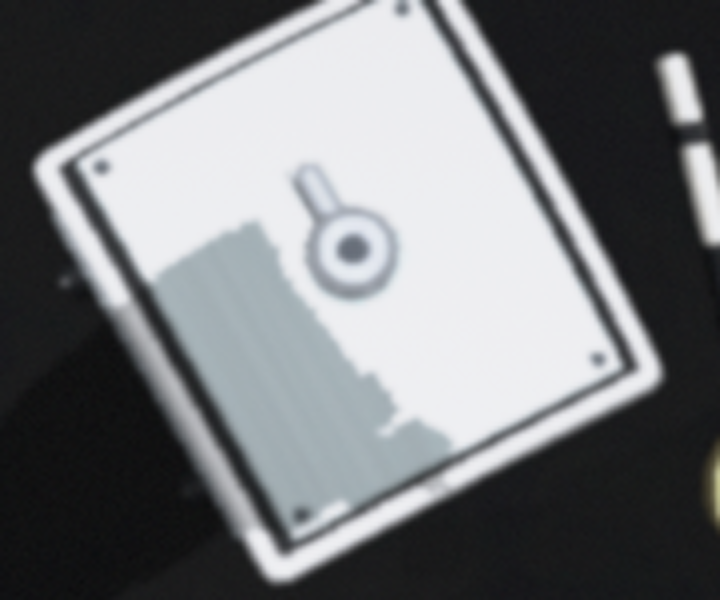

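```bash
cat >> h.py <<'E'
def blob(s,uv,r=5):
    """centroid of a dark dot on white near uv"""
    g=s[0].astype(float).mean(2);u,v=map(int,np.round(uv))
    for _ in range(3):
        w=g[v-r:v+r+1,u-r:u+r+1];m=np.clip(np.percentile(w,70)-12-w,0,None)
        yy,xx=np.mgrid[v-r:v+r+1,u-r:u+r+1];c=np.array([(m*xx).sum(),(m*yy).sum()])/m.sum()
        u,v=map(int,np.round(c))
    return c
def fit2(A,B):
    """rigid 2D A->B: returns t,yaw deg,resid"""
    A=np.asarray(A,float);B=np.asarray(B,float)[:,:2];a=A.mean(0);b=B.mean(0)
    H=(A-a).T@(B-b);th=np.arctan2(H[0,1]-H[1,0],H[0,0]+H[1,1]);c,sn=np.cos(th),np.sin(th);Rm=np.array([[c,-sn],[sn,c]])
    t=b-Rm@a;return t,np.degrees(th),((A@Rm.T+t)-B)
POCK=[(-.054,.062),(.054,.062),(-.054,0),(.054,0),(-.054,-.062),(.054,-.062)]
E
python3 - <<'E'
from h import *
s=load("w2")
uv=[np.array(p)/4.5+[265,130] for p in [(256,245),(522,243),(256,390),(513,387),(256,523),(504,520)]]
c=[blob(s,p,4) for p in uv]; print(np.array(c))
t,y,r=fit2(POCK,onplane(c,.010,s)); print("rack",t,y); print(r*1000)
sc=[np.array(p)/4+[240,0] for p in [(102,166),(402,8),(301,515),(598,359),(352,248)]]
c=np.array([blob(s,p,2) for p in sc]); print(c)
X=onplane(c[:4],.046,s); print(X, X[:,:2].mean(0))
print(np.linalg.norm(X[0]-X[1]),np.linalg.norm(X[2]-X[3]),np.linalg.norm(X[0]-X[2]),np.linalg.norm(X[1]-X[3]))
d=(X[1]-X[0]+X[3]-X[2]); print("yaw",np.degrees(np.arctan2(d[1],d[0]))); d=(X[0]-X[2]+X[1]-X[3]); print("yaw",np.degrees(np.arctan2(d[1],d[0]))-90)
print(onplane(c[4],.070,s))
W=cloud(s)
# grip bar
m=np.isfinite(W[...,2])
for uv in [(283,190),(283,200),(283,215),(283,230),(284,210),(282,210)]: print(uv,W[uv[1],uv[0]])
E
```

```text
[[321.3593 184.1138]
 [380.618  183.7722]
 [321.3616 216.2255]
 [378.661  215.5366]
 [321.4966 245.9105]
 [376.5501 245.0042]]
rack [ 0.546  -0.0171] -12.639120334164303
[[-0.3188  0.1411]
 [ 0.0117 -0.1763]
 [-0.0895  0.069 ]
 [ 0.2091 -0.2025]
 [-0.1042  0.1625]
 [ 0.2916  0.0062]]Traceback (most recent call last):
  File "<stdin>", line 7, in <module>
  File "h.py", line 45, in blob
    w=g[v-r:v+r+1,u-r:u+r+1];m=np.clip(np.percentile(w,70)-12-w,0,None)
                                       ~~~~~~~~~~~~~^^^^^^
    return _quantile_unchecked(
        a, q, axis, out, overwrite_input, method, keepdims, weights)
    return _ureduce(a,
                    func=_quantile_ureduce_func,
    ...<5 lines>...
                    overwrite_input=overwrite_input,
                    method=method)
    r = func(a, **kwargs)
    result = _quantile(arr,
                       quantiles=q,
    ...<2 lines>...
                       out=out,
                       weights=wgt)
    slices_having_nans = np.isnan(arr[-1, ...])
                                  ~~~^^^^^^^^^
IndexError: index -1 is out of bounds for axis 0 with size 0
```

Run:
```python
from h import *
s=load("w2")
sc=[np.array(p)/4+[240,0] for p in [(102,166),(301,515),(598,359),(402,12),(352,248)]]
X=onplane(sc[:4],.046,s); print(X)
d=X[0]-X[1]+X[3]-X[2]; y=np.degrees(np.arctan2(d[1],d[0]))-90; print(y, X[:,:2].mean(0), onplane(sc[4],.07,s))
c,sn=np.cos(np.radians(y)),np.sin(np.radians(y))
h=X[:,:2].mean(0); off=np.array([0,.10]); p=h+np.array([[c,-sn],[sn,c]])@off
go(p[0],p[1],.40,y)
```

```text
[[0.4759 0.3154 0.046 ]
 [0.5205 0.1577 0.046 ]
 [0.6512 0.1949 0.046 ]
 [0.606  0.3509 0.046 ]]
15.956420576039378 [0.5634 0.2547] [[0.563  0.2555 0.07  ]]
t 2.3 cur [0.5197 0.1347 0.4005] yaw -12.84 q7 -0.64 shift [-0.0322 -0.2144  0.0009] spin -0.5026 grip 1.002 F [-2.8032  3.1094 -1.3398]
```

>>> send_rows([
  [[-0.005,-0.04,0],-0.08],
  [[-0.01,-0.08,0],-0.16],
  [[-0.018,-0.12,0],-0.25],
  [[-0.023,-0.155,0],-0.34],
  [[-0.028,-0.19,0],-0.42],
  [[-0.032,-0.214,0],-0.5],
  [[-0.032,-0.214,0],-0.503],
  [[-0.032,-0.214,0],-0.503],
])

```text
clock: 3.3
position: [0.539, 0.3428, 0.4002]
ee_rot: [0.991, 0.135, 0.0, 0.001]
ft_force: [0.1, -1.2, 1.2]
grip_width: 1.002
```

Run:
```python
from h import *
s=shot("wrist","w3")
g=s[0].astype(float).mean(2)
c=proj(np.array([[0.4759,0.3154,.046],[0.5205,0.1577,.046],[0.6512,0.1949,.046],[0.606,0.3509,.046],[.563,.2555,.07]]),s);print(c)
b=np.array([blob(s,p,3) for p in c]);print(b)
X=onplane(b[:4],.046,s);h=X[:,:2].mean(0)
for d in (X[0]-X[1],X[3]-X[2]): print(np.degrees(np.arctan2(d[1],d[0]))-90,np.linalg.norm(d))
for d in (X[3]-X[0],X[2]-X[1]): print(np.degrees(np.arctan2(d[1],d[0])),np.linalg.norm(d))
print(h,onplane(b[4],.07,s))
u,v=c[:4].mean(0).astype(int);cv2.imwrite("pics/w3a.png",cv2.resize(s[0][max(0,v-75):v+75,u-80:u+80,::-1],None,fx=4,fy=4,interpolation=cv2.INTER_CUBIC))
go(.5,0,.4,-12.6)
```

```text
[[277.5653 150.3374]
 [281.7284 241.0653]
 [357.363  240.7496]
 [360.1494 150.8002]
 [319.0543 202.2165]]
[[277.5819 150.3716]
 [281.7457 240.88  ]
 [357.4735 240.2496]
 [360.6572 149.4618]
 [319.0499 201.837 ]]
15.800708975188343 0.16345351493412438
15.936091737643167 0.16363965519504667
16.232318396249788 0.13561155209739675
16.152864664657116 0.13599693283093123
[0.5634 0.2556] [[0.5628 0.2561 0.07  ]]
t 3.35 cur [0.539  0.3427 0.4004] yaw 15.49 q7 -0.56 shift [-0.1291  0.3198  0.0007] spin 0.4903 grip 0.998 F [1.0912 0.4734 0.0368]
```

View pics/w3a.png

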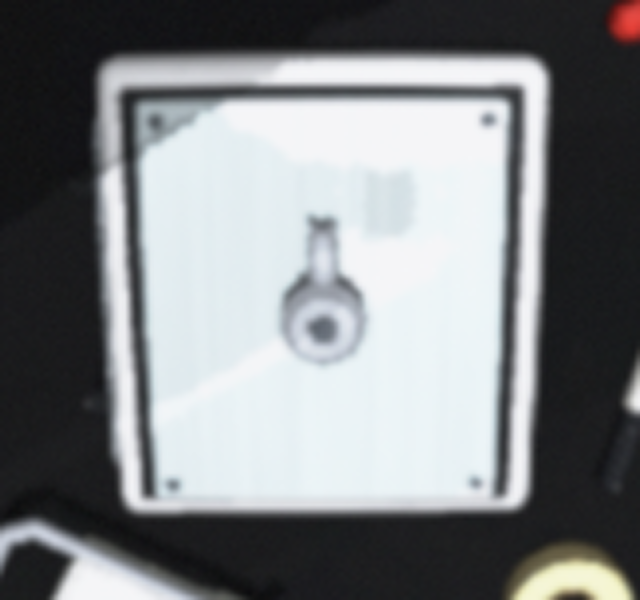

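Run:
```python
from h import *
go(.568,.081,.4,-12.6)
```

```text
t 3.35 cur [0.539  0.3427 0.4004] yaw 15.49 q7 -0.56 shift [-0.0419  0.2599  0.0007] spin 0.4903 grip 0.998 F [1.0912 0.4734 0.0368]
```

>>> send_rows([
  [[-0.005,0.04,0],0.08],
  [[-0.01,0.09,0],0.16],
  [[-0.02,0.14,0],0.25],
  [[-0.028,0.185,0],0.34],
  [[-0.036,0.225,0],0.42],
  [[-0.04,0.25,0],0.485],
  [[-0.042,0.26,0],0.49],
  [[-0.042,0.26,0],0.49],
])

```text
clock: 4.35
position: [0.568, 0.0832, 0.4003]
ee_rot: [0.994, -0.107, 0.0, -0.0]
ft_force: [0.5, 0.5, -0.7]
grip_width: 1.001
```

```bash
cat >> h.py <<'E'
def rack(s,t0,y0,z=.010,r=4):
    a=np.radians(y0);Rm=np.array([[np.cos(a),-np.sin(a)],[np.sin(a),np.cos(a)]])
    P=np.c_[np.array(POCK)@Rm.T+t0,np.full(6,z)]
    b=np.array([blob(s,p,r) for p in proj(P,s)])
    t,y,rr=fit2(POCK,onplane(b,z,s));print("rack",t,round(y,2),"res mm",np.abs(rr*1000).max().round(2));return t,y
E
python3 - <<'E'
from h import *
s=shot("wrist","w4")
t,y=rack(s,(.546,-.0171),-12.6)
a=np.radians(y);Rm=np.array([[np.cos(a),-np.sin(a)],[np.sin(a),np.cos(a)]])
g=t+Rm@[-.122,0];print(g)
print(proj(np.r_[g,.03],s))
W=cloud(s)
for dy in (-.04,-.02,0,.02,.04):
    q=proj(np.r_[t+Rm@[-.122,dy],.037],s)[0].round().astype(int)
    for k in range(-4,5): print(np.round((Rm.T@(W[q[1],q[0]+k,:2]-t))[0],4),round(W[q[1],q[0]+k,2],3),end=" | ")
    print()
go(g[0],g[1],.12,y)
cv2.imwrite("pics/w4a.png",cv2.resize(s[0][110:310,200:460,::-1],None,fx=3,fy=3,interpolation=cv2.INTER_CUBIC))
E
```

```text
rack [ 0.546  -0.0175] -12.64 res mm 0.43
[0.427  0.0092]
[[250.7658 201.22  ]]
-0.1398 0.0 | -0.1382 -0.001 | -0.1271 0.035 | -0.125 0.036 | -0.1231 0.036 | -0.1206 0.039 | -0.119 0.038 | -0.1172 0.037 | -0.116 0.034 | 
-0.1382 0.0 | -0.1366 -0.002 | -0.1256 0.035 | -0.1233 0.037 | -0.1216 0.036 | -0.1197 0.037 | -0.1185 0.034 | -0.1166 0.034 | -0.1149 0.033 | 
-0.1391 -0.001 | -0.1368 -0.0 | -0.1262 0.035 | -0.1243 0.035 | -0.122 0.037 | -0.1203 0.036 | -0.1187 0.035 | -0.117 0.035 | -0.1165 0.029 | 
-0.139 0.001 | -0.1288 0.034 | -0.127 0.033 | -0.1241 0.038 | -0.1225 0.037 | -0.1205 0.038 | -0.119 0.036 | -0.1171 0.037 | -0.1162 0.033 | 
-0.1382 -0.002 | -0.127 0.035 | -0.1255 0.034 | -0.1232 0.036 | -0.1212 0.037 | -0.1195 0.037 | -0.1177 0.037 | -0.1167 0.033 | -0.1156 0.031 | 
t 4.4 cur [0.5678 0.0842 0.4003] yaw -12.24 q7 -0.56 shift [-0.1217  0.1032  0.2803] spin 0.007 grip 1.002 F [ 0.5939 -1.0599  0.4874]
```

View pics/w4a.png

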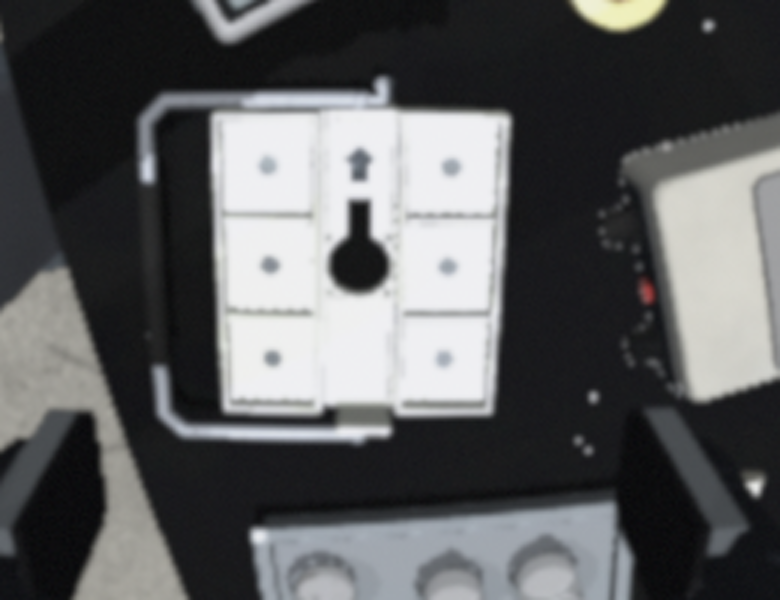

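>>> send_rows([
  [[-0.02,0.02,0.05],0],
  [[-0.05,0.04,0.1],0],
  [[-0.08,0.06,0.15],0],
  [[-0.1,0.08,0.2],0.003],
  [[-0.115,0.095,0.25],0.005],
  [[-0.122,0.103,0.275],0.007],
  [[-0.122,0.103,0.28],0.007],
  [[-0.122,0.103,0.28],0.007],
], hand=0.35, force=20)

```text
clock: 5.4
position: [0.4277, 0.0096, 0.1211]
ee_rot: [0.994, -0.11, 0.001, -0.0]
ft_force: [0.4, 0.6, 0.5]
grip_width: 0.351
```

Run:
```python
from h import *
go(.4274,.0091,.013,-12.64)
```

```text
t 5.4 cur [0.4277 0.0096 0.1211] yaw -12.65 q7 -0.36 shift [-0.0003  0.0007  0.1081] spin -0.0002 grip 0.351 F [0.4257 0.5937 0.4732]
```

>>> send_rows([
  [[0,0,0.03],0],
  [[0,0,0.06],0],
  [[0,0,0.085],0],
  [[0,0,0.1],0],
  [[0,0,0.108],0],
  [[0,0,0.108],0],
  [[0,0,0.108],0],
  [[0,0,0.108],0],
])

```text
clock: 6.4
position: [0.4273, 0.0083, 0.0129]
ee_rot: [0.994, -0.111, 0.001, 0.0]
ft_force: [-0.2, 0.9, -0.1]
grip_width: 0.353
```

>>> send_rows([
  [[0,0,0],0],
  [[0,0,0],0],
  [[0,0,0],0],
  [[0,0,0],0],
  [[0,0,0],0],
  [[0,0,0],0],
  [[0,0,0],0],
  [[0,0,0],0],
], hand=0.12, force=20)

```text
clock: 7.4
position: [0.4268, 0.0083, 0.0126]
ee_rot: [0.994, -0.111, -0.0, 0.0]
ft_force: [-4.1, -0.0, 6.0]
grip_width: 0.155
```

>>> send_rows([
  [[0.0004,0,-0.0097],0],
  [[0.0016,0,-0.0194],0],
  [[0.0035,0,-0.029],0],
  [[0.0062,0,-0.0384],0],
  [[0.0096,0,-0.0475],0],
  [[0.0138,0,-0.0563],0],
  [[0.0186,0,-0.0648],0],
  [[0.0241,0,-0.0729],0],
])

```text
clock: 8.4
position: [0.4506, 0.003, 0.0858]
ee_rot: [0.994, -0.111, -0.0, 0.0]
ft_force: [-3.7, 0.7, -0.2]
grip_width: 0.149
```

Run:
```python
from h import *
s=shot("wrist","w5")
s=shot("side","s5");cv2.imwrite("pics/s5a.png",cv2.resize(s[0][110:260,220:420,::-1],None,fx=4,fy=4))
go(.4274,.0091,.013,-12.64)
```

```text
t 8.5 cur [0.4514 0.0029 0.0862] yaw -12.79 q7 -0.42 shift [-0.0249 -0.0007  0.0731] spin -0.0026 grip 0.152 F [-3.6583  0.0899 -0.4706]
```

View pics/w5.png

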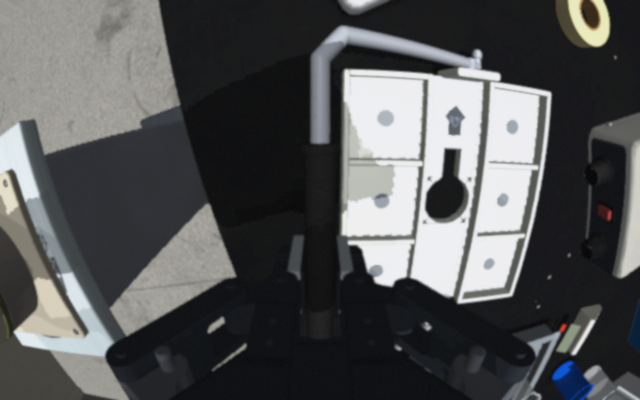

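View pics/s5a.png

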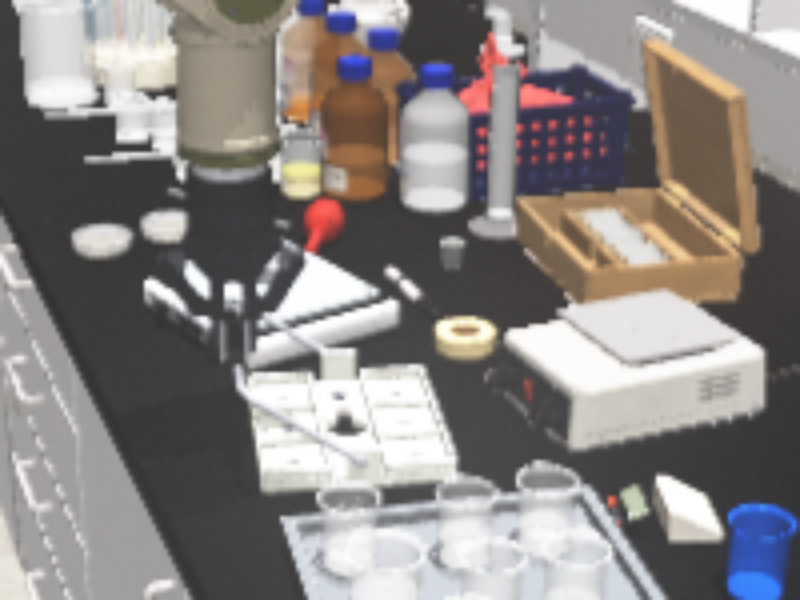

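>>> send_rows([
  [[0.0095,0,-0.0111],0],
  [[0.0202,0,-0.0211],0],
  [[0.032,0,-0.0298],0],
  [[0.0447,0,-0.0369],0],
  [[0.0583,0,-0.0425],0],
  [[0.0724,0,-0.0464],0],
  [[0.0869,0,-0.0486],0],
  [[0.0979,0,-0.0491],0],
])

```text
clock: 9.5
position: [0.5486, -0.0191, 0.1365]
ee_rot: [0.994, -0.112, 0.002, -0.0]
ft_force: [-0.2, -0.3, 4.1]
grip_width: 0.153
```

Run:
```python
from h import *
s=shot("wrist","w6")
s=shot("side","s6");cv2.imwrite("pics/s6a.png",cv2.resize(s[0][110:260,220:420,::-1],None,fx=4,fy=4))
go(.546,-.0175,.134,-12.64)
```

```text
t 9.6 cur [ 0.549  -0.0192  0.1363] yaw -12.83 q7 -0.42 shift [-0.0033 -0.0009  0.0023] spin -0.0032 grip 0.15 F [ 0.359  -0.2604  7.4432]
```

View pics/w6.png

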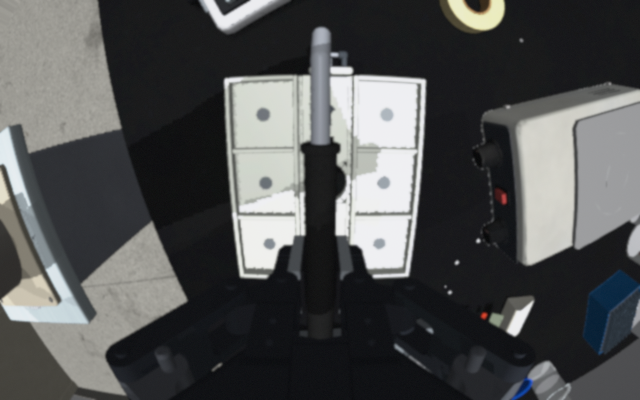

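View pics/s6a.png

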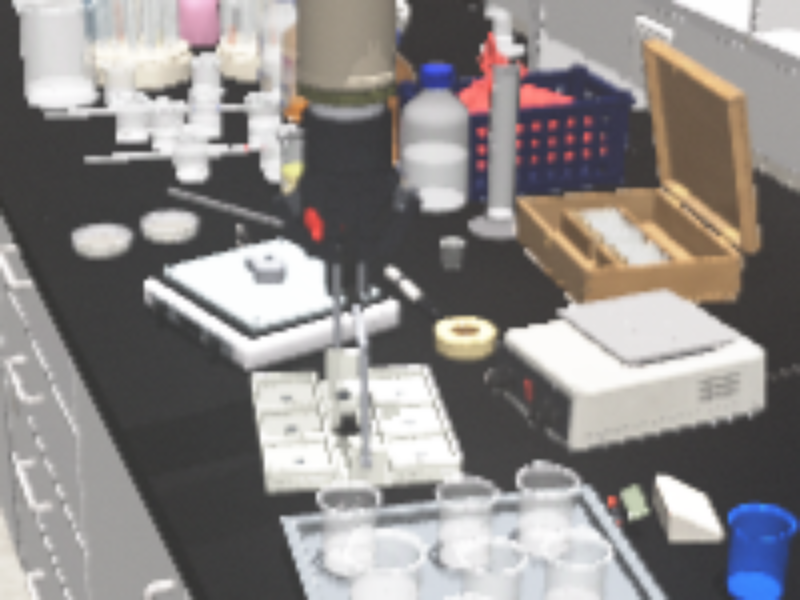

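```bash
cat >> h.py <<'E'
def inTool(t,y,T):
    """rack pose (xy,yaw) relative to tool: offset along tool x,y and yaw diff"""
    d=T[:3,:3].T@np.r_[np.array(t)-T[:2,3],0];cur=np.degrees(np.arctan2(T[1,0],T[0,0]))
    print("rack origin in tool",np.round(d[:2],4),"yaw-toolyaw",round(y-cur,2))
E
python3 - <<'E'
from h import *
s=load("w6")
T=s[2]@np.linalg.inv(manip.camera_info("wrist")["T_tool_cam"])
t,y=rack(s,(.548,-.0185),-12.7,r=5)
inTool(t,y,T)
a=np.radians(y);Rm=np.array([[np.cos(a),-np.sin(a)],[np.sin(a),np.cos(a)]])
P=np.c_[np.array(POCK)@Rm.T+t,np.full(6,.01)]
print(onplane([blob(s,p,5) for p in proj(P,s)],.01,s), P)
E
```

```text
h.py:46: RuntimeWarning: invalid value encountered in divide
  yy,xx=np.mgrid[v-r:v+r+1,u-r:u+r+1];c=np.array([(m*xx).sum(),(m*yy).sum()])/m.sum()
Traceback (most recent call last):
  File "h.py", line 58, in rack
    b=np.array([blob(s,p,r) for p in proj(P,s)])
                ~~~~^^^^^^^
  File "h.py", line 47, in blob
    u,v=map(int,np.round(c))
    ^^^
ValueError: cannot convert float NaN to integer
```

```bash
cat > h2.py <<'E'
from h import *
def rackuv(s,uv,z=.010,r=7):
    b=np.array([blob(s,p,r) for p in uv]);X=onplane(b,z,s)
    t,y,rr=fit2(POCK,X);print("rack",t,round(y,2),"res mm\n",np.round(rr*1000,2));
    T=s[2]@np.linalg.inv(manip.camera_info("wrist")["T_tool_cam"]);inTool(t,y,T);print("tool",T[:3,3]);return t,y
E
python3 - <<'E'
from h2 import *
s=load("w6")
a=np.radians(-12.7);Rm=np.array([[np.cos(a),-np.sin(a)],[np.sin(a),np.cos(a)]])
P=np.c_[np.array(POCK)@Rm.T+(.548,-.0185),np.full(6,.01)]
print(proj(P,s))
rackuv(s,[(263,114),(387,114),(265,183),(384,183),(269,244),(379,244)])
E
```

```text
[[255.1216 115.3462]
 [378.8665 115.1057]
 [258.0944 183.478 ]
 [376.1762 183.3043]
 [262.4091 244.203 ]
 [372.2597 244.0805]]
rack [ 0.5548 -0.0191] -12.73 res mm
 [[-0.02  0.09]
 [-0.09 -0.08]
 [-0.04  0.13]
 [ 0.1  -0.04]
 [-0.05 -0.09]
 [ 0.1  -0.01]]
rack origin in tool [ 0.006  -0.0013] yaw-toolyaw 0.08
tool [ 0.5486 -0.0191  0.1365]
```

>>> send_rows([
  [[0,0,0],0],
  [[0,0,0],0],
  [[0,0,0],0],
  [[0,0,0],0],
  [[0,0,0],0],
  [[0,0,0],0],
  [[0,0,0],0],
  [[0,0,0],0],
], hand=0.5)

```text
clock: 10.6
position: [0.5458, -0.0186, 0.1343]
ee_rot: [0.994, -0.111, 0.0, 0.0]
ft_force: [0.8, -0.9, 0.4]
grip_width: 0.5
```

Run:
```python
from h2 import *
s=shot("wrist","w7")
rackuv(s,[(263,114),(387,114),(265,183),(384,183),(269,244),(379,244)])
cv2.imwrite("pics/w7a.png",s[0][:,:,::-1])
W=cloud(s)
o=manip.get_obs();go(*o["position"],-12.7)
```

```text
rack [ 0.5551 -0.0217] -12.64 res mm
 [[ 0.12 -2.54]
 [ 0.34 -2.58]
 [ 0.25 -2.52]
 [ 0.31 -2.52]
 [ 0.58  2.03]
 [-1.6   8.13]]
rack origin in tool [0.0097 0.0009] yaw-toolyaw 0.14
tool [ 0.5458 -0.0186  0.1343]
t 10.65 cur [ 0.5458 -0.0186  0.1343] yaw -12.78 q7 -0.42 shift [0. 0. 0.] spin -0.0014 grip 0.499 F [0.5341 0.0313 0.4547]
```

View pics/w7a.png

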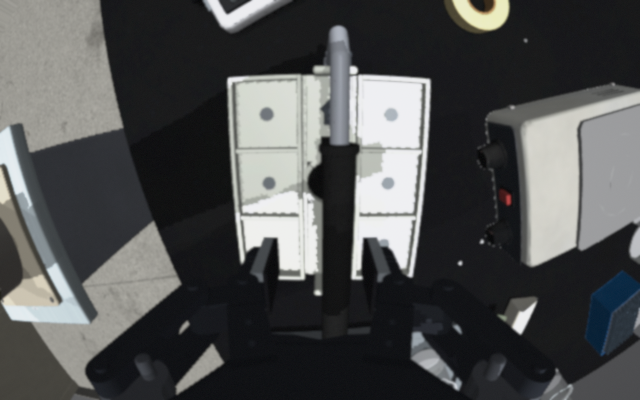

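>>> send_rows([
  [[0.004,-0.001,0.0005],0],
  [[0.0092,-0.0016,0.001],0],
  [[0.0092,-0.0016,0.001],0],
  [[0.0092,-0.0016,0.001],0],
  [[0.0092,-0.0016,0.001],0],
  [[0.0092,-0.0016,0.001],0],
  [[0.0092,-0.0016,0.001],0],
  [[0.0092,-0.0016,0.001],0],
])

```text
clock: 11.65
position: [0.5551, -0.0191, 0.1333]
ee_rot: [0.994, -0.111, 0.0, 0.0]
ft_force: [-0.5, -0.3, -0.4]
grip_width: 0.499
```

>>> send_rows([
  [[0,0,0],0],
  [[0,0,0],0],
  [[0,0,0],0],
  [[0,0,0],0],
  [[0,0,0],0],
  [[0,0,0],0],
  [[0,0,0],0],
  [[0,0,0],0],
], hand=0.05, force=100)

```text
clock: 12.65
position: [0.5544, -0.0189, 0.1333]
ee_rot: [0.994, -0.111, -0.001, 0.0]
ft_force: [-5.1, -0.1, 4.7]
grip_width: 0.132
```

Run:
```python
from h2 import *
s=shot("wrist","w8")
rackuv(s,[(258,113),(380,113),(262,183),(380,183),(266,246),(374,246)])
o=manip.get_obs();go(*o["position"],-12.7)
```

```text
rack [ 0.5547 -0.0192] -12.64 res mm
 [[-0.01 -0.06]
 [-0.16  0.01]
 [ 0.    0.12]
 [ 0.04 -0.03]
 [ 0.09  0.09]
 [ 0.03 -0.12]]
rack origin in tool [0.0003 0.0002] yaw-toolyaw 0.12
tool [ 0.5544 -0.0189  0.1333]
t 12.7 cur [ 0.5545 -0.0189  0.1334] yaw -12.77 q7 -0.42 shift [0. 0. 0.] spin -0.0012 grip 0.13 F [-4.2087 -0.3694  3.7806]
```

View pics/w8.png

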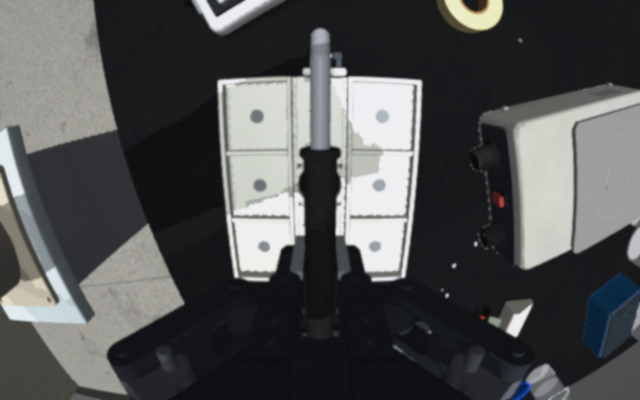

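>>> send_rows([
  [[0,0,-0.004],0],
  [[0,0,-0.01],0],
  [[0,0,-0.02],0],
  [[0,0,-0.035],0],
  [[0,0,-0.05],0],
  [[0,0,-0.07],0],
  [[0,0,-0.09],0],
  [[0,0,-0.1],0],
])

```text
clock: 13.7
position: [0.5556, -0.019, 0.2352]
ee_rot: [0.994, -0.111, 0.001, 0.0]
ft_force: [0.4, 0.1, -6.7]
grip_width: 0.131
```

Run:
```python
from h2 import *
s=shot("wrist","w9")
rackuv(s,[(258,113),(380,113),(262,183),(380,183),(266,246),(374,246)],z=.110)
go(.5632,.2558,.233,16)
s=shot("side","s9");cv2.imwrite("pics/s9a.png",cv2.resize(s[0][110:260,220:420,::-1],None,fx=4,fy=4))
```

```text
rack [ 0.5556 -0.02  ] -12.63 res mm
 [[ 0.15 -0.46]
 [-0.52 -0.33]
 [ 0.37 -0.01]
 [-0.41  0.14]
 [ 0.56  0.48]
 [-0.15  0.18]]
rack origin in tool [0.0002 0.0011] yaw-toolyaw 0.14
tool [ 0.5556 -0.019   0.2352]
t 13.75 cur [ 0.5559 -0.0189  0.2359] yaw -12.77 q7 -0.38 shift [-0.0536 -0.2695  0.0028] spin -0.5022 grip 0.128 F [-0.2661  0.9005 -5.463 ]
```

View pics/s9a.png

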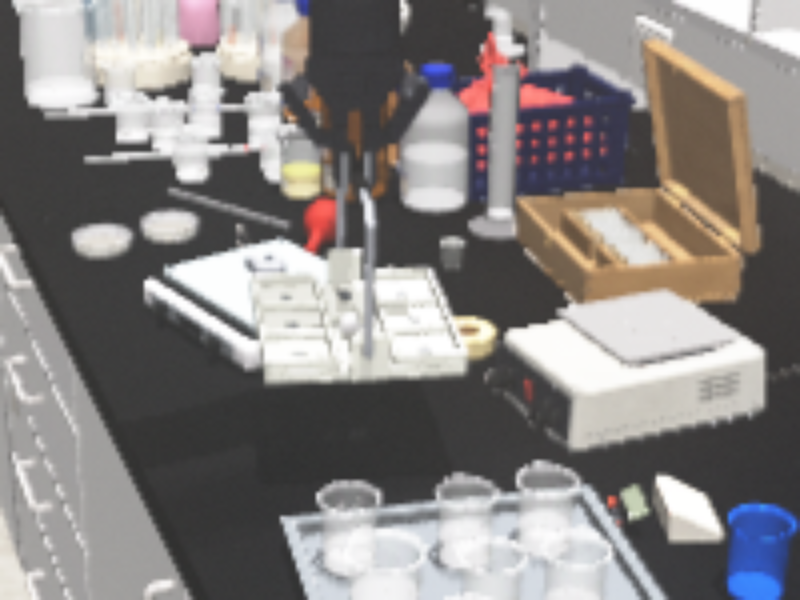

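View pics/w9.png

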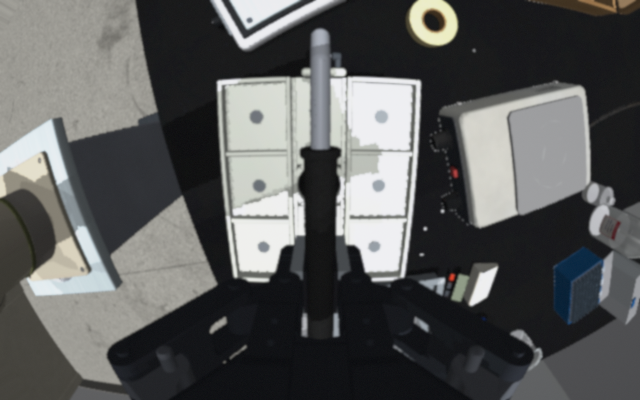

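>>> send_rows([
  [[-0.004,-0.02,0],-0.04],
  [[-0.012,-0.06,0],-0.11],
  [[-0.021,-0.105,0],-0.19],
  [[-0.03,-0.15,0],-0.28],
  [[-0.039,-0.195,0],-0.36],
  [[-0.046,-0.235,0],-0.44],
  [[-0.052,-0.262,0],-0.49],
  [[-0.0536,-0.2695,0],-0.5],
])

```text
clock: 14.8
position: [0.5608, 0.259, 0.2324]
ee_rot: [0.99, 0.141, -0.001, -0.001]
ft_force: [-0.4, -0.8, -7.0]
grip_width: 0.125
```

>>> send_rows([
  [[0,0,0],0],
  [[0,0,0],0],
  [[0,0,0],0],
  [[0,0,0],0],
  [[0,0,0],0],
  [[0,0,0],0],
  [[0,0,0],0],
  [[0,0,0],0],
])

```text
clock: 15.8
position: [0.5624, 0.2557, 0.2333]
ee_rot: [0.99, 0.138, 0.0, 0.0]
ft_force: [0.5, 0.5, -8.1]
grip_width: 0.132
```

Run:
```python
from h2 import *
go(.5632,.2558,.233,15.87)
s=shot("wrist","w10")
rackuv(s,[(258,113),(380,113),(262,183),(380,183),(266,246),(374,246)],z=.110)
s=shot("side","s10");cv2.imwrite("pics/s10a.png",cv2.resize(s[0][110:260,220:420,::-1],None,fx=4,fy=4))
```

```text
t 15.8 cur [0.5624 0.2557 0.2333] yaw 15.87 q7 -0.43 shift [0.0008 0.0001 0.0003] spin 0.0001 grip 0.132 F [ 0.5308  0.4529 -8.0514]
rack [0.5627 0.2543] 16.23 res mm
 [[-0.45 -0.55]
 [ 1.28  1.16]
 [-0.34 -0.25]
 [-0.31 -0.21]
 [ 0.   -0.13]
 [-0.17 -0.02]]
rack origin in tool [-0.0002  0.0014] yaw-toolyaw 0.35
tool [0.5624 0.2557 0.2333]
```

View pics/w10.png

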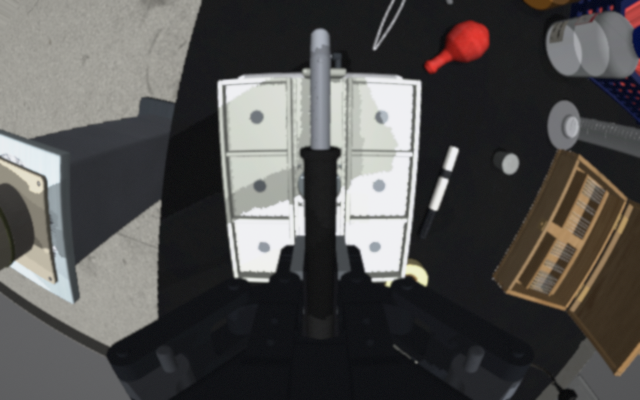

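View pics/s10a.png

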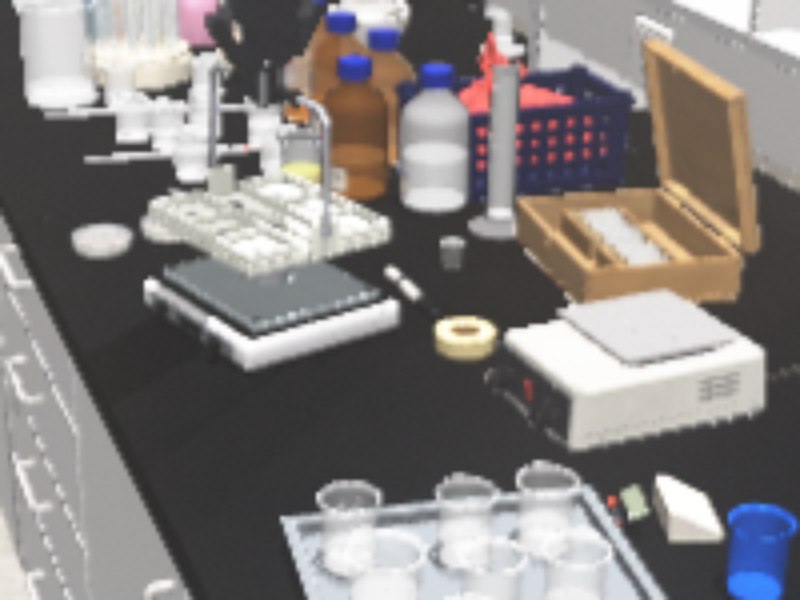

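Run:
```python
from h2 import *
s=load("w10")
uv=[(258,113),(262,183),(380,183),(266,246),(374,246)]
b=np.array([blob(s,p,6) for p in uv])
t,y,r=fit2([POCK[i] for i in (0,2,3,4,5)],onplane(b,.11,s));print(t,y,r*1000)
a=np.radians(16);Rm=np.array([[np.cos(a),-np.sin(a)],[np.sin(a),np.cos(a)]])
print(Rm.T@(t-[.5632,.2558]))
```

```text
[0.563  0.2545] 16.072843050347377 [[-0.0456 -0.1156]
 [-0.0602  0.0816]
 [-0.0025 -0.1419]
 [ 0.0944  0.1672]
 [ 0.0139  0.0087]]
[-0.0006 -0.0012]
```

>>> send_rows([
  [[0.0005,-0.001,0.004],0],
  [[0.0005,-0.001,0.01],0],
  [[0.0005,-0.001,0.016],0],
  [[0.0005,-0.001,0.022],0],
  [[0.0005,-0.001,0.027],0],
  [[0.0005,-0.001,0.031],0],
  [[0.0005,-0.001,0.034],0],
  [[0.0005,-0.001,0.036],0],
])

```text
clock: 16.9
position: [0.5627, 0.2567, 0.1972]
ee_rot: [0.99, 0.138, 0.0, 0.0]
ft_force: [-0.9, -0.1, -6.1]
grip_width: 0.129
```

Run:
```python
from h2 import *
go(.5632,.2558,.1793,15.87)
```

```text
t 16.9 cur [0.5627 0.2567 0.1972] yaw 15.87 q7 -0.45 shift [0.0003 0.001  0.0179] spin 0.0 grip 0.129 F [-0.9301 -0.1038 -6.093 ]
```

>>> send_rows([
  [[0,0,0.003],0],
  [[0,0,0.006],0],
  [[0,0,0.009],0],
  [[0,0,0.012],0],
  [[0,0,0.014],0],
  [[0,0,0.016],0],
  [[0,0,0.0175],0],
  [[0,0,0.0185],0],
])

```text
clock: 17.9
position: [0.5628, 0.2564, 0.1795]
ee_rot: [0.99, 0.138, 0.0, 0.0]
ft_force: [-4.8, -4.6, 5.5]
grip_width: 0.132
```

Run:
```python
from h2 import *
go(.5632,.2558,.1793,15.87)
s=shot("wrist","w11")
rackuv(s,[(258,113),(380,113),(262,183),(380,183),(266,246),(374,246)],z=.056)
```

```text
t 17.9 cur [0.5628 0.2564 0.1795] yaw 15.85 q7 -0.46 shift [0.0002 0.0007 0.0002] spin -0.0003 grip 0.132 F [-4.8292 -4.5719  5.5386]
rack [0.5628 0.2554] 16.17 res mm
 [[-0.36 -0.39]
 [ 0.95  1.08]
 [-0.3  -0.17]
 [-0.21 -0.23]
 [ 0.07 -0.17]
 [-0.15 -0.12]]
rack origin in tool [-0.0003  0.001 ] yaw-toolyaw 0.31
tool [0.5628 0.2564 0.1795]
```

View pics/w11.png

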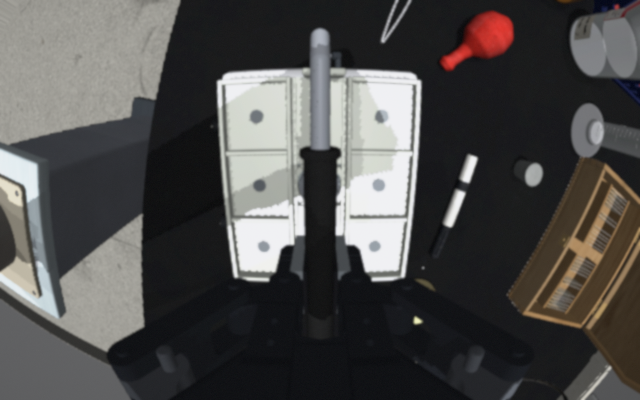

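>>> send_rows([
  [[0,0,0],0],
  [[0,0,0],0],
  [[0,0,0],0],
  [[0,0,0],0],
  [[0,0,0],0],
  [[0,0,0],0],
  [[0,0,0],0],
  [[0,0,0],0],
], hand=0.4)

```text
clock: 18.95
position: [0.5627, 0.2567, 0.1788]
ee_rot: [0.99, 0.138, 0.0, 0.0]
ft_force: [-0.7, -0.6, 1.2]
grip_width: 0.4
```

Run:
```python
from h2 import *
s=shot("wrist","w12")
W=cloud(s); o=manip.get_obs()
t=np.array([.5632,.2558]);a=np.radians(16);Rm=np.array([[np.cos(a),-np.sin(a)],[np.sin(a),np.cos(a)]])
for p in [(-.07,.05),(-.04,.07),(.05,.08),(.065,.04),(-.07,-.02),(.065,-.02),(-.07,-.05),(.065,-.05)]:
    u,v=proj(np.r_[t+Rm@p,.056],s)[0].round().astype(int);print(p,np.nanmedian(W[v-2:v+3,u-2:u+3,2]).round(4))
go(.5632,.2558,.1793,15.87)
```

```text
(-0.07, 0.05) 0.0559
(-0.04, 0.07) 0.0561
(0.05, 0.08) 0.0557
(0.065, 0.04) 0.056
(-0.07, -0.02) 0.0561
(0.065, -0.02) 0.0561
(-0.07, -0.05) 0.0563
(0.065, -0.05) 0.0559
t 19.0 cur [0.5627 0.2567 0.1788] yaw 15.87 q7 -0.46 shift [ 0.0003  0.001  -0.0005] spin -0.0 grip 0.399 F [ 0.7722  0.9506 -0.1483]
```

View pics/w12.png

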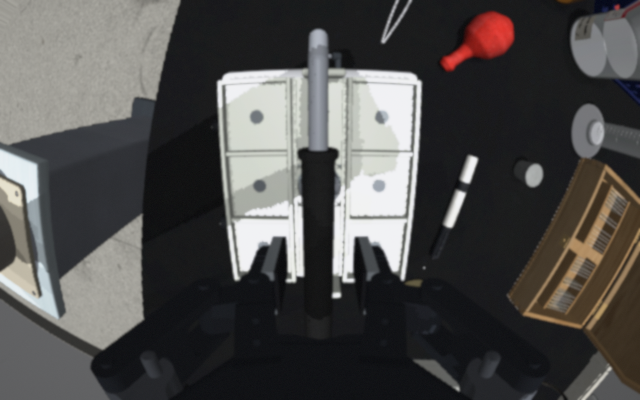

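>>> send_rows([
  [[0,0,0],0],
  [[0,0,0],0],
  [[0,0,0],0],
  [[0,0,0],0],
  [[0,0,0],0],
  [[0,0,0],0],
  [[0,0,0],0],
  [[0,0,0],0],
], hand=0.12, force=20)

```text
clock: 20.0
position: [0.5626, 0.2567, 0.1789]
ee_rot: [0.99, 0.138, -0.0, 0.0]
ft_force: [-4.7, -2.1, 3.4]
grip_width: 0.156
```

>>> send_rows([
  [[-0.0147,0,0.0009],0],
  [[-0.0291,0,0.0035],0],
  [[-0.0431,0,0.0079],0],
  [[-0.0564,0,0.0138],0],
  [[-0.069,0,0.0214],0],
  [[-0.0805,0,0.0303],0],
  [[-0.0909,0,0.0406],0],
  [[-0.1,0,0.0521],0],
])

```text
clock: 21.0
position: [0.4664, 0.2294, 0.1262]
ee_rot: [0.99, 0.138, 0.001, -0.0]
ft_force: [1.4, 0.5, -0.5]
grip_width: 0.155
```

>>> send_rows([
  [[-0.0076,0,0.0125],0],
  [[-0.0137,0,0.0258],0],
  [[-0.0182,0,0.0397],0],
  [[-0.0206,0,0.0517],0],
  [[-0.0216,0,0.0601],0],
  [[-0.022,0,0.067],0],
  [[-0.022,0,0.069],0],
  [[-0.022,0,0.069],0],
])

```text
clock: 22.0
position: [0.4454, 0.2233, 0.0577]
ee_rot: [0.99, 0.138, -0.0, 0.0]
ft_force: [-4.7, -0.8, 0.1]
grip_width: 0.155
```

>>> send_rows([
  [[0,0,0],0],
  [[0,0,0],0],
  [[0,0,0],0],
  [[0,0,0],0],
  [[0,0,-0.01],0],
  [[0,0,-0.05],0],
  [[0,0,-0.1],0],
  [[0,0,-0.15],0],
], hand=0.35)

```text
clock: 23.0
position: [0.445, 0.2235, 0.2099]
ee_rot: [0.99, 0.138, 0.0, -0.0]
ft_force: [1.4, 0.4, -1.1]
grip_width: 0.347
```

Run:
```python
from h2 import *
s=shot("wrist","w13")
o=manip.get_obs();W=cloud(s)
t=np.array([.5632,.2558]);a=np.radians(16);Rm=np.array([[np.cos(a),-np.sin(a)],[np.sin(a),np.cos(a)]])
P=np.c_[np.array(POCK)@Rm.T+t,np.full(6,.056)]
print(proj(P,s).round())
go(.45,-.2,.36,-40)
```

```text
[[390. 115.]
 [487. 122.]
 [387. 177.]
 [481. 178.]
 [383. 233.]
 [472. 231.]]
t 23.05 cur [0.4472 0.2254 0.2162] yaw 15.94 q7 -0.37 shift [-0.1129  0.4097 -0.1449] spin 0.9763 grip 0.349 F [2.7172 1.8107 6.2556]
```

View pics/w13.png

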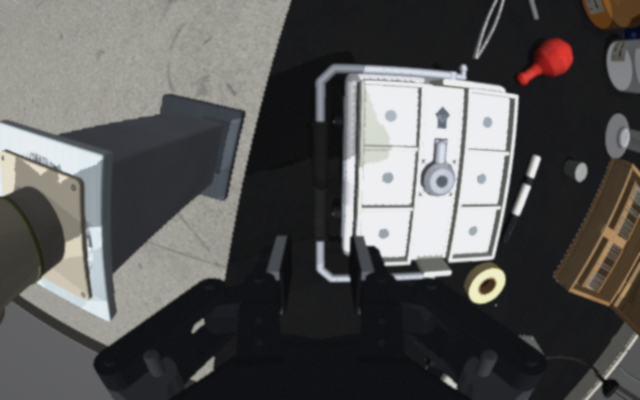

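Run:
```python
from h2 import *
s=load("w13")
rackuv(s,[(390,115),(487,122),(387,177),(481,178),(383,233),(472,231)],z=.056,r=5)
go(.54,-.30,.36,0)
```

```text
rack [0.5636 0.2559] 15.93 res mm
 [[-0.2   0.  ]
 [-0.02  0.08]
 [-0.15  0.18]
 [ 0.26  0.02]
 [-0.05 -0.17]
 [ 0.17 -0.12]]
rack origin in tool [0.1229 0.0013] yaw-toolyaw 0.03
tool [0.445  0.2235 0.2099]
t 23.05 cur [0.4472 0.2254 0.2162] yaw 15.94 q7 -0.37 shift [-0.0538  0.5306 -0.1445] spin 0.2782 grip 0.349 F [2.7172 1.8107 6.2556]
```

>>> send_rows([
  [[-0.005,0.03,-0.05],0.03],
  [[-0.01,0.08,-0.09],0.06],
  [[-0.015,0.135,-0.12],0.09],
  [[-0.022,0.195,-0.14],0.12],
  [[-0.028,0.255,-0.1445],0.15],
  [[-0.034,0.315,-0.1445],0.18],
  [[-0.04,0.375,-0.1445],0.21],
  [[-0.044,0.43,-0.1445],0.24],
], hand=1.0)

```text
clock: 24.05
position: [0.5206, -0.2044, 0.3528]
ee_rot: [1.0, 0.018, 0.0, 0.0]
ft_force: [0.6, 1.0, -0.2]
grip_width: 1.002
```

>>> send_rows([
  [[-0.005,0.04,0],0.02],
  [[-0.008,0.08,0],0.035],
  [[-0.01,0.1,0],0.038],
  [[-0.01,0.1,0],0.038],
  [[-0.01,0.1,0],0.038],
  [[-0.01,0.1,0],0.038],
  [[-0.01,0.1,0],0.038],
  [[-0.01,0.1,0],0.038],
])

```text
clock: 25.05
position: [0.5144, -0.3022, 0.3524]
ee_rot: [1.0, -0.0, 0.0, 0.0]
ft_force: [-0.9, 0.7, 0.4]
grip_width: 1.003
```

Run:
```python
from h2 import *
s=shot("wrist","w14")
go(.54,-.30,.36,0)
c=proj(np.array([.55,-.36,.07]),s)[0].astype(int);print(c)
im=s[0][:,:,::-1]
v0,u0=max(0,c[1]-110),c[0]-150
cv2.imwrite("pics/w14a.png",cv2.resize(im[v0:v0+220,u0:u0+300],None,fx=2.6,fy=2.6,interpolation=cv2.INTER_CUBIC));print(u0,v0)
```

```text
t 25.1 cur [ 0.5143 -0.3023  0.3523] yaw -0.04 q7 0.37 shift [ 0.0257 -0.0024 -0.0077] spin -0.0006 grip 0.997 F [ 0.0534 -0.6238  0.2645]
[343 192]
193 82
```

View pics/w14a.png

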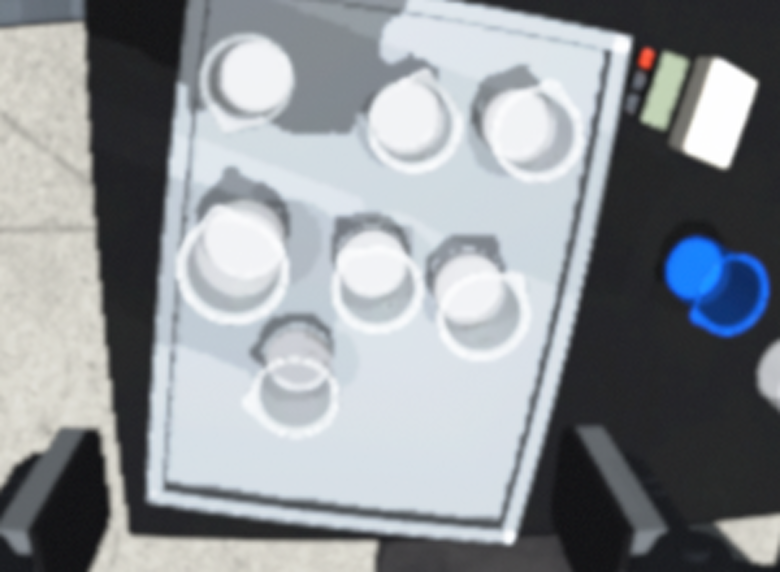

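Run:
```python
from h2 import *
s=shot("side","s14");cv2.imwrite("pics/s14a.png",cv2.resize(s[0][210:320,280:480,::-1],None,fx=4,fy=4,interpolation=cv2.INTER_CUBIC))
s=shot("top","t14");cv2.imwrite("pics/t14a.png",cv2.resize(s[0][160:280,370:520,::-1],None,fx=5,fy=5,interpolation=cv2.INTER_CUBIC))
```

```text
(no output)
```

View pics/s14a.png

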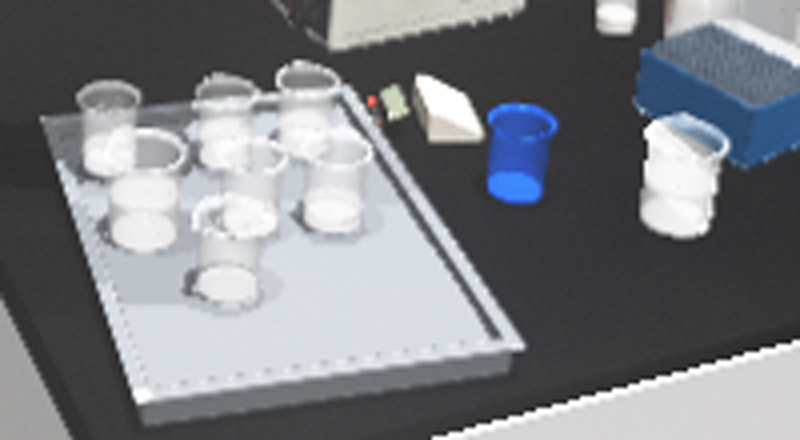

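View pics/t14a.png

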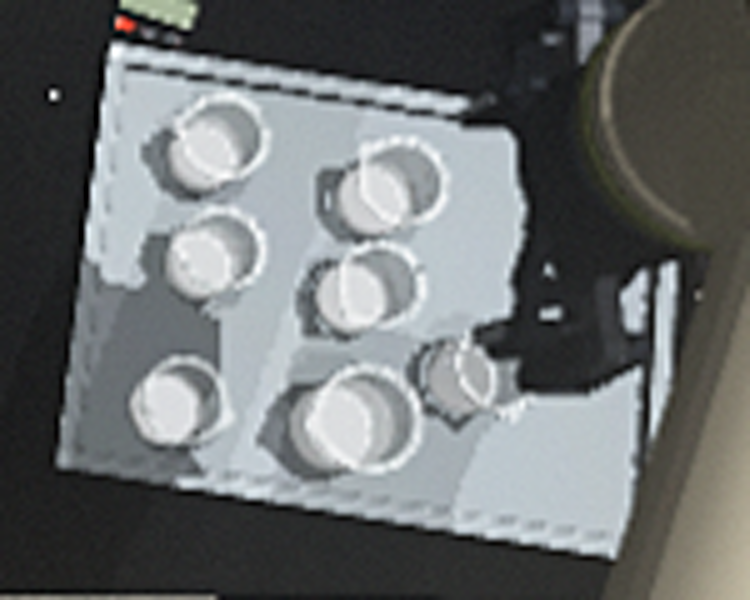

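```bash
cat >> h2.py <<'E'
def rect(s,x0,x1,y0,y1,z,res=.0005):
    xs=np.arange(x1,x0,-res);ys=np.arange(y1,y0,-res)  # rows: x down, cols: y left->right
    X,Y=np.meshgrid(xs,ys,indexing="ij");uv=proj(np.c_[X.ravel(),Y.ravel(),np.full(X.size,z)],s).astype(np.float32).reshape(*X.shape,2)
    return cv2.remap(s[0],uv[...,0],uv[...,1],cv2.INTER_CUBIC)
E
python3 - <<'E'
from h2 import *
s=load("w14")
B=(.40,.68,-.49,-.20)
for z in (.074,.0145):
    I=rect(s,*B,z);g=cv2.GaussianBlur(I.mean(2).astype(np.uint8),(0,0),1.5)
    r=(44,60) if z>.05 else (32,50)
    c=cv2.HoughCircles(g,cv2.HOUGH_GRADIENT,1,60,param1=60,param2=18,minRadius=r[0],maxRadius=r[1])[0]
    V=I[:,:,::-1].copy()
    for k,(u,v,q) in enumerate(c[:16]):
        cv2.circle(V,(int(u),int(v)),int(q),(0,0,255),1);cv2.putText(V,str(k),(int(u),int(v)),0,.6,(255,0,0),2)
        print(k,round(B[1]-v*.0005,4),round(B[3]-u*.0005,4),q*.5)
    cv2.imwrite(f"pics/r14_{int(z*1000)}.png",V);print()
E
```

```text
0 0.4618 -0.3478 25.7
1 0.4718 -0.2452 24.25
2 0.5602 -0.2692 25.6
3 0.6248 -0.2703 22.95
4 0.5988 -0.3742 23.55
5 0.5432 -0.3558 29.7

0 0.5418 -0.3623 21.25
1 0.5642 -0.2748 23.6
2 0.4662 -0.2482 23.55
3 0.6128 -0.3948 24.7
4 0.6278 -0.2733 20.65
5 0.4932 -0.4178 24.7
6 0.4928 -0.4522 23.55
```

View pics/r14_74.png

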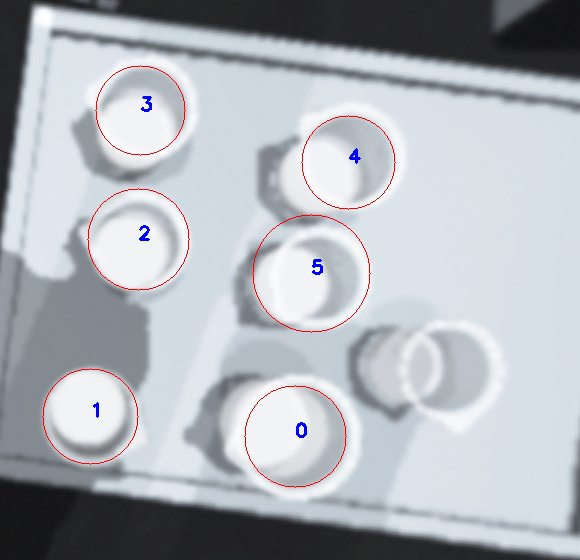

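View pics/r14_14.png

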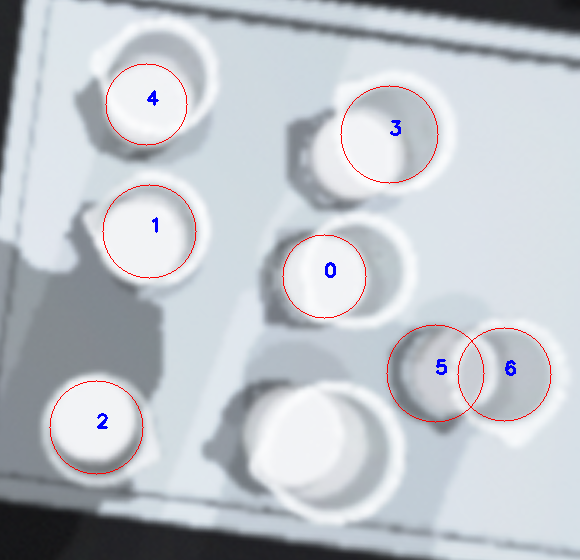

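Run:
```python
from h2 import *
s=load("w14");W=cloud(s)
m=(W[...,2]>.062)&(W[...,2]<.10)&(W[...,0]>.4)&(W[...,0]<.68)&(W[...,1]<-.2)&(W[...,1]>-.49)
print(m.sum())
n,L,st,ce=cv2.connectedComponentsWithStats(m.astype(np.uint8),connectivity=8)
V=np.zeros((560,580,3),np.uint8)
P=W[m];
for x,y,z in P: cv2.circle(V,(int((-.2-y)/.0005),int((.68-x)/.0005)),1,(0,int(min(255,(z-.06)*8000)),255),-1)
cv2.imwrite("pics/d14.png",V)
for k in range(1,n):
    if st[k,4]>15: q=W[L==k];print(k,st[k,4],q.mean(0).round(4),np.percentile(q[:,2],[5,50,95]).round(4))
```

```text
2892
1 386 [ 0.4689 -0.2479  0.0726] [0.0667 0.0734 0.0754]
2 381 [ 0.5613 -0.2696  0.0722] [0.065  0.0731 0.0753]
3 383 [ 0.6306 -0.2728  0.0719] [0.0639 0.073  0.0752]
4 644 [ 0.46   -0.3494  0.0808] [0.065  0.0841 0.0871]
5 350 [ 0.5414 -0.3634  0.0721] [0.0642 0.0731 0.0753]
6 393 [ 0.605  -0.3785  0.0728] [0.0636 0.0746 0.0772]
7 355 [ 0.493  -0.4301  0.0711] [0.0633 0.0725 0.0751]
```

View pics/d14.png

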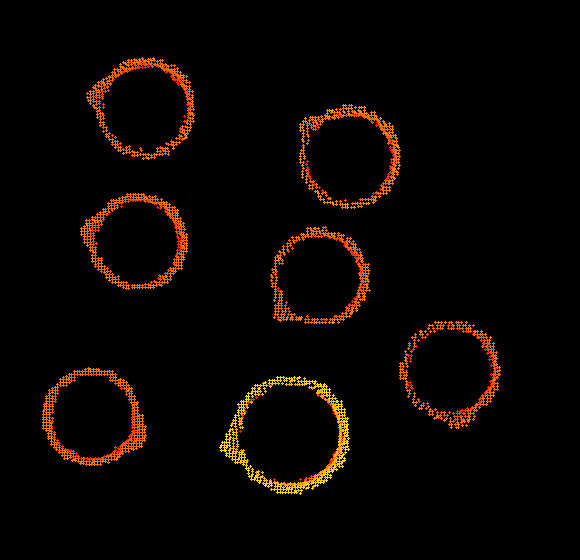

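```bash
cat >> h2.py <<'E'
from scipy.optimize import least_squares
def rims(s,box=(.4,.68,-.49,-.2),zr=(.062,.10),minn=100):
    W=cloud(s);m=(W[...,2]>zr[0])&(W[...,2]<zr[1])&(W[...,0]>box[0])&(W[...,0]<box[1])&(W[...,1]>box[2])&(W[...,1]<box[3])
    n,L,st,ce=cv2.connectedComponentsWithStats(m.astype(np.uint8),connectivity=8);out=[]
    for k in range(1,n):
        if st[k,4]<minn: continue
        q=W[L==k];h=np.percentile(q[:,2],90);p=q[q[:,2]>h-.006][:,:2]
        f=least_squares(lambda a:np.hypot(p[:,0]-a[0],p[:,1]-a[1])-a[2],[*p.mean(0),.024],loss="soft_l1",f_scale=.0007).x
        d=p-f[:2];r=np.hypot(*d.T);far=d[r>np.percentile(r,97)].mean(0)
        out.append((f[0],f[1],f[2],h));print("xy",f[:2].round(4),"r",round(f[2]*1000,1),"top",h.round(4),"spout dir",round(np.degrees(np.arctan2(far[1],far[0]))),"rmax",round(r.max()*1000,1))
    return out
E
python3 - <<'E'
from h2 import *
rims(load("w14"))
E
```

```text
xy [ 0.4714 -0.2464] r 22.8 top 0.075 spout dir -114 rmax 28.5
xy [ 0.559  -0.2687] r 22.8 top 0.075 spout dir 77 rmax 28.7
xy [ 0.6259 -0.2723] r 23.4 top 0.0748 spout dir 75 rmax 29.2
xy [ 0.463  -0.3446] r 27.5 top 0.0866 spout dir 103 rmax 34.9
xy [ 0.5409 -0.3595] r 22.8 top 0.0748 spout dir 134 rmax 29.4
xy [ 0.6012 -0.3743] r 23.8 top 0.0767 spout dir 53 rmax 29.3
xy [ 0.4945 -0.425 ] r 23.3 top 0.0746 spout dir -168 rmax 28.7
```

Run:
```python
from h2 import *
go(.4714,-.2464,.13,16)
```

```text
t 25.2 cur [ 0.5143 -0.3025  0.3523] yaw -0.06 q7 0.37 shift [-0.043  -0.0561  0.2222] spin -0.2802 grip 1.0 F [ 0.3014 -0.515  -0.1472]
```

>>> send_rows([
  [[-0.01,-0.015,0.04],-0.07],
  [[-0.025,-0.03,0.09],-0.15],
  [[-0.035,-0.045,0.14],-0.22],
  [[-0.043,-0.056,0.18],-0.28],
  [[-0.043,-0.056,0.21],-0.28],
  [[-0.043,-0.056,0.2222],-0.28],
  [[-0.043,-0.056,0.2222],-0.28],
  [[-0.043,-0.056,0.2222],-0.28],
], hand=0.8, force=30)

```text
clock: 26.2
position: [0.4722, -0.2469, 0.1313]
ee_rot: [0.99, 0.139, 0.001, 0.001]
ft_force: [0.3, -0.4, -0.2]
grip_width: 0.797
```

Run:
```python
from h2 import *
go(.4714,-.2464,.032,16)
s=shot("wrist","w15")
```

```text
t 26.2 cur [ 0.4722 -0.2469  0.1313] yaw 15.97 q7 0.57 shift [-0.0008 -0.0009  0.0993] spin -0.0005 grip 0.797 F [ 0.274  -0.4036 -0.2309]
```

View pics/w15.png

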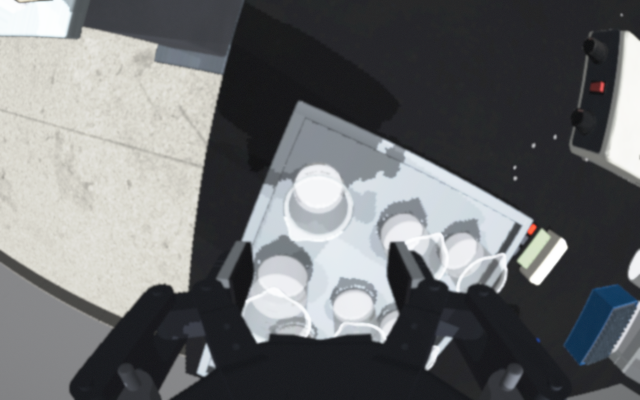

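>>> send_rows([
  [[-0.0008,-0.0009,0.02],0],
  [[-0.0008,-0.0009,0.045],0],
  [[-0.0008,-0.0009,0.065],0],
  [[-0.0008,-0.0009,0.08],0],
  [[-0.0008,-0.0009,0.09],0],
  [[-0.0008,-0.0009,0.099],0],
  [[-0.0008,-0.0009,0.099],0],
  [[-0.0008,-0.0009,0.099],0],
])

```text
clock: 27.25
position: [0.4706, -0.246, 0.0315]
ee_rot: [0.99, 0.139, 0.0, 0.0]
ft_force: [0.1, 0.1, 0.2]
grip_width: 0.803
```

>>> send_rows([
  [[0,0,0],0],
  [[0,0,0],0],
  [[0,0,0],0],
  [[0,0,0],0],
  [[0,0,0],0],
  [[0,0,0],0],
  [[0,0,0],0],
  [[0,0,0],0],
], hand=0.4, force=30)

```text
clock: 28.25
position: [0.4707, -0.2461, 0.0316]
ee_rot: [0.99, 0.139, 0.0, 0.0]
ft_force: [-1.3, 0.5, 5.2]
grip_width: 0.496
```

Run:
```python
from h2 import *
go(.4714,-.2464,.2,16)
```

```text
t 28.25 cur [ 0.4707 -0.2461  0.0316] yaw 15.98 q7 0.51 shift [ 0.0007  0.0006 -0.1684] spin -0.0003 grip 0.496 F [-1.2822  0.4808  5.2212]
```

>>> send_rows([
  [[0,0,-0.02],0],
  [[0,0,-0.06],0],
  [[0.005,-0.02,-0.11],0],
  [[0.02,-0.06,-0.15],0],
  [[0.038,-0.115,-0.168],0],
  [[0.057,-0.17,-0.168],0],
  [[0.076,-0.225,-0.168],0],
  [[0.095,-0.282,-0.168],0],
])

```text
clock: 29.25
position: [0.4837, 0.0529, 0.1991]
ee_rot: [0.99, 0.139, 0.0, 0.0]
ft_force: [1.7, -0.4, -0.9]
grip_width: 0.498
```

>>> send_rows([
  [[0.017,-0.05,0],0],
  [[0.034,-0.1,0],0],
  [[0.05,-0.15,0],0],
  [[0.065,-0.195,0],0],
  [[0.075,-0.225,0],0],
  [[0.0787,-0.237,0],0],
  [[0.0787,-0.237,0],0],
  [[0.0787,-0.237,0],0],
])

```text
clock: 30.25
position: [0.4949, 0.2992, 0.1989]
ee_rot: [0.99, 0.138, 0.0, 0.001]
ft_force: [0.3, 0.2, -0.6]
grip_width: 0.501
```

Run:
```python
from h2 import *
go(.4946,.3006,.075,16)
s=shot("wrist","w16");W=cloud(s)
P=np.c_[np.array(POCK),np.full(6,.056)]
a=np.radians(16);Rm=np.array([[np.cos(a),-np.sin(a)],[np.sin(a),np.cos(a)]]);P[:,:2]=P[:,:2]@Rm.T+[.5636,.2559];print(proj(P,s).round())
```

```text
t 30.25 cur [0.4949 0.2992 0.1989] yaw 15.88 q7 -0.56 shift [ 0.0001 -0.0016  0.1239] spin -0.0021 grip 0.501 F [ 0.2773  0.2256 -0.5821]
[[319. 177.]
 [428. 177.]
 [319. 236.]
 [421. 234.]
 [319. 286.]
 [414. 283.]]
```

View pics/w16.png

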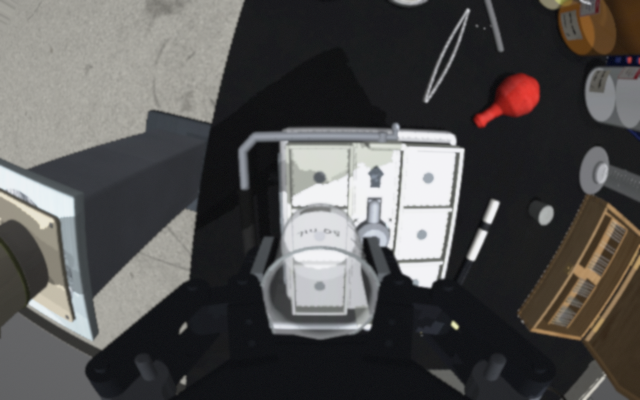

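>>> send_rows([
  [[0,-0.0016,0.03],0],
  [[0,-0.0016,0.06],0],
  [[0,-0.0016,0.085],0],
  [[0,-0.0016,0.105],0],
  [[0,-0.0016,0.117],0],
  [[0,-0.0016,0.1235],0],
  [[0,-0.0016,0.1245],0],
  [[0,-0.0016,0.1245],0],
])

```text
clock: 31.3
position: [0.4942, 0.3027, 0.0751]
ee_rot: [0.99, 0.139, 0.0, -0.0]
ft_force: [0.5, 0.4, -0.8]
grip_width: 0.499
```

>>> send_rows([
  [[0,0,0],0],
  [[0,0,0],0],
  [[0,0,0],0],
  [[0,0,0],0],
  [[0,0,-0.02],0],
  [[0,0,-0.06],0],
  [[0,0,-0.11],0],
  [[0,0,-0.15],0],
], hand=0.75)

```text
clock: 32.3
position: [0.4939, 0.3029, 0.2281]
ee_rot: [0.99, 0.139, 0.001, -0.0]
ft_force: [0.3, 0.9, -0.6]
grip_width: 0.746
```

Run:
```python
from h2 import *
go(.559,-.2687,.2,16)
s=shot("wrist","w17");rims(s,(.42,.7,.1,.4),(.106,.13))
```

```text
t 32.3 cur [0.4939 0.3029 0.2281] yaw 16.02 q7 -0.55 shift [-0.0953  0.5674  0.0276] spin 0.0004 grip 0.746 F [ 0.3307  0.908  -0.5524]
xy [0.494  0.3003] r 22.7 top 0.1166 spout dir -112 rmax 29.9
```

View pics/w17.png

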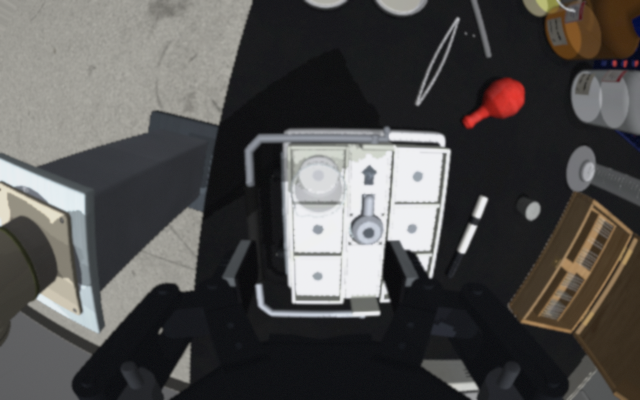

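>>> send_rows([
  [[-0.008,0.05,0],0],
  [[-0.018,0.11,0],0],
  [[-0.028,0.17,0],0],
  [[-0.039,0.23,0],0],
  [[-0.049,0.29,0],0],
  [[-0.059,0.35,0],0],
  [[-0.069,0.41,0],0],
  [[-0.078,0.465,0],0],
], hand=0.8)

```text
clock: 33.35
position: [0.5471, -0.1682, 0.226]
ee_rot: [0.99, 0.139, 0.001, 0.0]
ft_force: [0.8, 1.0, 0.7]
grip_width: 0.798
```

>>> send_rows([
  [[-0.009,0.05,0.01],0],
  [[-0.015,0.088,0.03],0],
  [[-0.0173,0.1024,0.06],0],
  [[-0.0173,0.1024,0.088],0],
  [[-0.0173,0.1024,0.098],0],
  [[-0.0173,0.1024,0.098],0],
  [[-0.0173,0.1024,0.098],0],
  [[-0.0173,0.1024,0.098],0],
])

```text
clock: 34.35
position: [0.5592, -0.2694, 0.1278]
ee_rot: [0.99, 0.139, 0.001, 0.001]
ft_force: [0.0, 0.2, 0.0]
grip_width: 0.798
```

Run:
```python
from h2 import *
go(.559,-.2687,.0315,16)
s=shot("wrist","w18");rims(s)
```

```text
t 34.35 cur [ 0.5592 -0.2694  0.1278] yaw 16.0 q7 0.47 shift [-0.0001 -0.0008  0.0963] spin -0.0001 grip 0.798 F [0.0084 0.1934 0.0109]
xy [ 0.5591 -0.2684] r 22.8 top 0.0746 spout dir 78 rmax 29.2
xy [ 0.6258 -0.2718] r 23.2 top 0.0746 spout dir 74 rmax 29.4
xy [ 0.4633 -0.3437] r 27.3 top 0.086 spout dir 103 rmax 34.5
xy [ 0.5413 -0.3592] r 22.6 top 0.0743 spout dir -86 rmax 26.7
xy [ 0.6018 -0.3741] r 24.0 top 0.0764 spout dir 52 rmax 29.9
xy [ 0.4954 -0.4258] r 22.3 top 0.0741 spout dir -107 rmax 25.9
```

>>> send_rows([
  [[0,-0.0008,0.02],0],
  [[0,-0.0008,0.045],0],
  [[0,-0.0008,0.065],0],
  [[0,-0.0008,0.08],0],
  [[0,-0.0008,0.09],0],
  [[0,-0.0008,0.0963],0],
  [[0,-0.0008,0.0963],0],
  [[0,-0.0008,0.0963],0],
])

```text
clock: 35.4
position: [0.5587, -0.2688, 0.0308]
ee_rot: [0.99, 0.139, 0.0, 0.0]
ft_force: [-0.4, -0.7, -0.2]
grip_width: 0.802
```

>>> send_rows([
  [[0,0,0],0],
  [[0,0,0],0],
  [[0,0,0],0],
  [[0,0,0],0],
  [[0,0,0],0],
  [[0,0,0],0],
  [[0,0,0],0],
  [[0,0,-0.01],0],
], hand=0.4, force=40)

```text
clock: 36.4
position: [0.5584, -0.2684, 0.0406]
ee_rot: [0.99, 0.139, -0.0, 0.0]
ft_force: [-0.6, -0.4, -0.6]
grip_width: 0.503
```

Run:
```python
from h2 import *
go(.5117,.2410,.2,16)
```

```text
t 36.4 cur [ 0.5584 -0.2684  0.0406] yaw 16.01 q7 0.43 shift [ 0.0956 -0.5025 -0.1595] spin 0.0001 grip 0.503 F [-0.6253 -0.4454 -0.578 ]
```

>>> send_rows([
  [[0,0,-0.04],0],
  [[0,0,-0.09],0],
  [[0.005,-0.03,-0.135],0],
  [[0.015,-0.08,-0.16],0],
  [[0.026,-0.135,-0.16],0],
  [[0.037,-0.195,-0.16],0],
  [[0.049,-0.255,-0.16],0],
  [[0.06,-0.315,-0.16],0],
])

```text
clock: 37.4
position: [0.5289, 0.0523, 0.2008]
ee_rot: [0.99, 0.139, 0.0, 0.0]
ft_force: [1.2, -0.0, 0.2]
grip_width: 0.501
```

>>> send_rows([
  [[0.01,-0.055,0],0],
  [[0.02,-0.105,0],0],
  [[0.029,-0.15,0],0],
  [[0.034,-0.178,0],0],
  [[0.0356,-0.1875,0.01],0],
  [[0.0356,-0.1875,0.03],0],
  [[0.0356,-0.1875,0.04],0],
  [[0.0356,-0.1875,0.04],0],
])

```text
clock: 38.4
position: [0.5118, 0.2391, 0.1589]
ee_rot: [0.99, 0.138, -0.001, 0.0]
ft_force: [0.1, 0.1, 0.0]
grip_width: 0.497
```

Run:
```python
from h2 import *
go(.5117,.2410,.0735,16)
s=shot("wrist","w19")
```

```text
t 38.4 cur [0.5118 0.2391 0.1589] yaw 15.88 q7 -0.46 shift [ 0.0006 -0.0019  0.0854] spin -0.0021 grip 0.497 F [0.0921 0.144  0.0305]
```

View pics/w19.png

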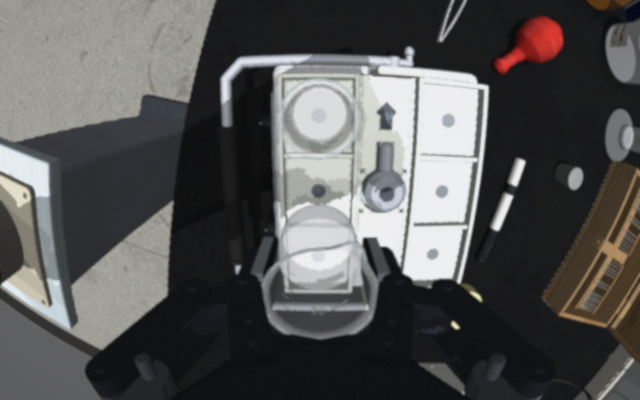

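>>> send_rows([
  [[0,0,0.025],0],
  [[0,0,0.05],0],
  [[0,0,0.068],0],
  [[0,0,0.079],0],
  [[0,0,0.0845],0],
  [[0,0,0.0854],0],
  [[0,0,0.0854],0],
  [[0,0,0.0854],0],
])

```text
clock: 39.45
position: [0.5122, 0.241, 0.0753]
ee_rot: [0.99, 0.139, 0.0, -0.0]
ft_force: [-0.1, -1.1, -1.2]
grip_width: 0.497
```

>>> send_rows([
  [[0,0,0],0],
  [[0,0,0],0],
  [[0,0,0],0],
  [[0,0,0],0],
  [[0,0,-0.02],0],
  [[0,0,-0.06],0],
  [[0,0,-0.11],0],
  [[0,0,-0.15],0],
], hand=0.75)

```text
clock: 40.45
position: [0.5119, 0.2414, 0.2284]
ee_rot: [0.99, 0.139, 0.001, -0.0]
ft_force: [0.6, 0.2, -0.8]
grip_width: 0.75
```

Run:
```python
from h2 import *
go(.6259,-.272,.2,16)
s=shot("wrist","w20");rims(s,(.42,.7,.1,.4),(.106,.13))
```

```text
t 40.45 cur [0.5119 0.2414 0.2284] yaw 16.02 q7 -0.42 shift [-0.0322  0.5249  0.0282] spin 0.0003 grip 0.75 F [ 0.5825  0.2233 -0.7937]
xy [0.4942 0.3001] r 22.7 top 0.1168 spout dir -114 rmax 30.0
xy [0.5131 0.2411] r 22.8 top 0.1167 spout dir 77 rmax 28.8
```

>>> send_rows([
  [[-0.003,0.05,0],0],
  [[-0.007,0.11,0],0],
  [[-0.01,0.17,0],0],
  [[-0.014,0.23,0],0],
  [[-0.018,0.29,0],0],
  [[-0.021,0.35,0],0],
  [[-0.025,0.41,0],0],
  [[-0.029,0.465,0],0],
], hand=0.8)

```text
clock: 41.5
position: [0.6123, -0.2163, 0.2262]
ee_rot: [0.99, 0.139, 0.001, 0.0]
ft_force: [0.5, 0.1, -0.7]
grip_width: 0.802
```

>>> send_rows([
  [[-0.003,0.05,0.01],0],
  [[-0.0032,0.06,0.03],0],
  [[-0.0032,0.06,0.06],0],
  [[-0.0032,0.06,0.088],0],
  [[-0.0032,0.06,0.098],0],
  [[-0.0032,0.06,0.098],0],
  [[-0.0032,0.06,0.098],0],
  [[-0.0032,0.06,0.098],0],
])

```text
clock: 42.5
position: [0.626, -0.2728, 0.1281]
ee_rot: [0.99, 0.139, 0.001, 0.0]
ft_force: [-0.4, 0.2, 1.0]
grip_width: 0.804
```

Run:
```python
from h2 import *
go(.6259,-.272,.0315,16)
```

```text
t 42.5 cur [ 0.626  -0.2728  0.1281] yaw 15.99 q7 0.42 shift [-0.     -0.0009  0.0966] spin -0.0002 grip 0.804 F [-0.3795  0.1818  0.977 ]
```

>>> send_rows([
  [[0,-0.0005,0.02],0],
  [[0,-0.0005,0.045],0],
  [[0,-0.0005,0.065],0],
  [[0,-0.0005,0.08],0],
  [[0,-0.0005,0.09],0],
  [[0,-0.0005,0.0966],0],
  [[0,-0.0005,0.0966],0],
  [[0,-0.0005,0.0966],0],
])

```text
clock: 43.5
position: [0.6258, -0.2723, 0.0309]
ee_rot: [0.99, 0.139, 0.0, 0.0]
ft_force: [0.1, 0.2, -1.3]
grip_width: 0.802
```

>>> send_rows([
  [[0,0,0],0],
  [[0,0,0],0],
  [[0,0,0],0],
  [[0,0,0],0],
  [[0,0,0],0],
  [[0,0,0],0],
  [[0,0,0],0],
  [[0,0,-0.01],0],
], hand=0.4, force=40)

```text
clock: 44.5
position: [0.6249, -0.272, 0.0398]
ee_rot: [0.99, 0.139, -0.001, -0.0]
ft_force: [-1.1, 0.6, 0.5]
grip_width: 0.511
```

Run:
```python
from h2 import *
go(.5288,.1814,.2,16)
```

```text
t 44.5 cur [ 0.6249 -0.272   0.0398] yaw 15.99 q7 0.38 shift [ 0.0324 -0.4625 -0.1599] spin -0.0002 grip 0.511 F [-1.0946  0.5618  0.5174]
```

>>> send_rows([
  [[0,0,-0.04],0],
  [[0,0,-0.09],0],
  [[0.002,-0.03,-0.135],0],
  [[0.005,-0.08,-0.16],0],
  [[0.009,-0.135,-0.16],0],
  [[0.013,-0.195,-0.16],0],
  [[0.017,-0.255,-0.16],0],
  [[0.021,-0.31,-0.16],0],
])

```text
clock: 45.5
position: [0.5595, 0.0339, 0.2009]
ee_rot: [0.99, 0.139, 0.0, 0.0]
ft_force: [0.5, 0.6, -0.8]
grip_width: 0.509
```

>>> send_rows([
  [[0.004,-0.05,0],0],
  [[0.007,-0.095,0],0],
  [[0.009,-0.13,0],0],
  [[0.011,-0.148,0],0],
  [[0.0114,-0.1525,0.01],0],
  [[0.0114,-0.1525,0.03],0],
  [[0.0114,-0.1525,0.04],0],
  [[0.0114,-0.1525,0.04],0],
])

```text
clock: 46.5
position: [0.5288, 0.1801, 0.1588]
ee_rot: [0.99, 0.138, -0.001, 0.0]
ft_force: [-0.7, 0.4, -1.3]
grip_width: 0.506
```

Run:
```python
from h2 import *
go(.5288,.1814,.0735,16)
s=shot("wrist","w21")
```

```text
t 46.5 cur [0.5288 0.1801 0.1588] yaw 15.91 q7 -0.33 shift [ 0.0005 -0.0013  0.0853] spin -0.0016 grip 0.506 F [-0.6654  0.4222 -1.271 ]
```

View pics/w21.png

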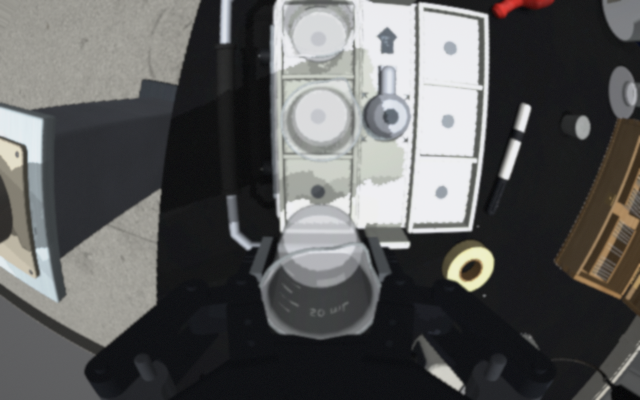

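>>> send_rows([
  [[0,0,0.025],0],
  [[0,0,0.05],0],
  [[0,0,0.068],0],
  [[0,0,0.079],0],
  [[0,0,0.0845],0],
  [[0,0,0.0854],0],
  [[0,0,0.0854],0],
  [[0,0,0.0854],0],
])

```text
clock: 47.55
position: [0.5294, 0.1814, 0.0753]
ee_rot: [0.99, 0.139, 0.0, 0.0]
ft_force: [0.4, -0.7, 0.4]
grip_width: 0.51
```

>>> send_rows([
  [[0,0,0],0],
  [[0,0,0],0],
  [[0,0,0],0],
  [[0,0,0],0],
  [[0,0,-0.02],0],
  [[0,0,-0.06],0],
  [[0,0,-0.11],0],
  [[0,0,-0.15],0],
], hand=0.75)

```text
clock: 48.55
position: [0.5293, 0.1818, 0.2284]
ee_rot: [0.99, 0.139, 0.001, -0.0]
ft_force: [0.3, 1.0, -0.1]
grip_width: 0.753
```

Run:
```python
from h2 import *
go(.6016,-.3742,.228,-80)
go(.6016,-.3742,.228,60)
s=shot("wrist","w22");rims(s,(.42,.7,.1,.4),(.106,.13))
```

```text
t 48.55 cur [0.5293 0.1818 0.2284] yaw 16.02 q7 -0.3 shift [-0.0839  0.5544  0.0002] spin -1.4657 grip 0.753 F [ 0.321   1.023  -0.0646]
t 48.55 cur [0.5293 0.1818 0.2284] yaw 16.02 q7 -0.3 shift [-0.0839  0.5544  0.0002] spin -0.7676 grip 0.753 F [ 0.321   1.023  -0.0646]
xy [0.4942 0.2997] r 22.6 top 0.1168 spout dir -113 rmax 29.5
xy [0.5131 0.2408] r 22.7 top 0.1167 spout dir 79 rmax 29.7
xy [0.5301 0.1818] r 23.3 top 0.1167 spout dir 75 rmax 29.6
```

>>> send_rows([
  [[-0.007,0.05,0],-0.1],
  [[-0.016,0.108,0],-0.25],
  [[-0.025,0.166,0],-0.4],
  [[-0.034,0.224,0],-0.55],
  [[-0.043,0.282,0],-0.7],
  [[-0.052,0.34,0],-0.85],
  [[-0.06,0.398,0],-1.0],
  [[-0.069,0.456,0],-1.15],
], hand=0.8)

```text
clock: 49.6
position: [0.5886, -0.2779, 0.2263]
ee_rot: [0.754, 0.657, 0.0, 0.001]
ft_force: [1.8, 0.5, 0.4]
grip_width: 0.8
```

Run:
```python
from h2 import *
go(.6016,-.3742,.13,100)
```

```text
t 49.6 cur [ 0.5886 -0.2779  0.2263] yaw 82.17 q7 1.58 shift [-0.0936  0.0259  0.0964] spin -0.3112 grip 0.8 F [1.7658 0.54   0.3816]
```

>>> send_rows([
  [[-0.05,0.013,0.01],-0.12],
  [[-0.085,0.024,0.03],-0.24],
  [[-0.0955,0.0267,0.055],-0.316],
  [[-0.0955,0.0267,0.08],-0.316],
  [[-0.0955,0.0267,0.0964],-0.316],
  [[-0.0955,0.0267,0.0964],-0.316],
  [[-0.0955,0.0267,0.0964],-0.316],
  [[-0.0955,0.0267,0.0964],-0.316],
])

```text
clock: 50.6
position: [0.6019, -0.3745, 0.1298]
ee_rot: [0.643, 0.766, 0.0, 0.001]
ft_force: [-0.6, 0.2, 0.1]
grip_width: 0.801
```

Run:
```python
from h2 import *
go(.6016,-.3742,.0315,100)
s=shot("wrist","w23");rims(s)
```

```text
t 50.6 cur [ 0.6019 -0.3745  0.1298] yaw 99.99 q7 1.96 shift [ 0.0005 -0.0004  0.0983] spin -0.0003 grip 0.801 F [-0.5737  0.1566  0.0875]
xy [ 0.4946 -0.4255] r 23.2 top 0.0747 spout dir -171 rmax 27.8
xy [ 0.462  -0.3456] r 28.1 top 0.0866 spout dir 100 rmax 36.4
xy [ 0.5405 -0.3602] r 22.7 top 0.0747 spout dir 134 rmax 29.8
xy [ 0.6007 -0.375 ] r 23.8 top 0.0766 spout dir 51 rmax 31.1
```

View pics/w23.png

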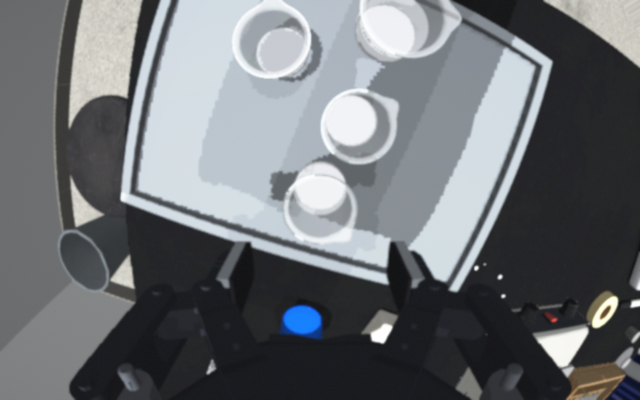

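>>> send_rows([
  [[0,-0.0006,0.02],0],
  [[0,-0.0006,0.045],0],
  [[0,-0.0006,0.065],0],
  [[0,-0.0006,0.08],0],
  [[0,-0.0006,0.09],0],
  [[0,-0.0006,0.098],0],
  [[0,-0.0006,0.098],0],
  [[0,-0.0006,0.098],0],
])

```text
clock: 51.65
position: [0.6011, -0.3746, 0.0311]
ee_rot: [0.643, 0.766, 0.0, 0.0]
ft_force: [-0.3, 0.1, -0.3]
grip_width: 0.8
```

>>> send_rows([
  [[0,0,0],0],
  [[0,0,0],0],
  [[0,0,0],0],
  [[0,0,0],0],
  [[0,0,0],0],
  [[0,0,0],0],
  [[0,0,0],0],
  [[0,0,-0.01],0],
], hand=0.4, force=40)

```text
clock: 52.65
position: [0.6, -0.374, 0.0396]
ee_rot: [0.643, 0.766, -0.0, -0.001]
ft_force: [-0.5, 0.3, -0.1]
grip_width: 0.517
```

Run:
```python
from h2 import *
go(.5984,.3304,.22,16)
```

```text
t 52.65 cur [ 0.6    -0.374   0.0396] yaw 99.99 q7 1.93 shift [ 0.6943  0.1204 -0.1795] spin 1.4659 grip 0.517 F [-0.4773  0.264  -0.0674]
```

>>> send_rows([
  [[0,0,-0.04],0],
  [[0,0,-0.09],0.1],
  [[0.03,0.005,-0.14],0.25],
  [[0.075,0.013,-0.175],0.4],
  [[0.13,0.0225,-0.1795],0.55],
  [[0.188,0.0326,-0.1795],0.7],
  [[0.246,0.0427,-0.1795],0.85],
  [[0.304,0.0527,-0.1795],1.0],
])

```text
clock: 53.65
position: [0.5993, -0.0638, 0.2202]
ee_rot: [0.932, 0.362, -0.0, 0.0]
ft_force: [-0.0, 0.6, -1.4]
grip_width: 0.519
```

Run:
```python
from h2 import *
go(.5984,.3304,.22,16)
```

```text
t 53.65 cur [ 0.5993 -0.0638  0.2202] yaw 42.42 q7 0.59 shift [ 0.2652 -0.2917  0.0001] spin 0.4611 grip 0.519 F [-0.0129  0.6472 -1.3746]
```

>>> send_rows([
  [[0.038,-0.041,0],0.1],
  [[0.077,-0.084,0],0.2],
  [[0.116,-0.127,0],0.3],
  [[0.155,-0.17,0],0.4],
  [[0.195,-0.214,0],0.461],
  [[0.23,-0.253,0],0.461],
  [[0.256,-0.282,0],0.461],
  [[0.266,-0.293,0],0.461],
])

```text
clock: 54.65
position: [0.5951, 0.3329, 0.2197]
ee_rot: [0.99, 0.144, -0.001, -0.0]
ft_force: [0.5, 0.7, 0.4]
grip_width: 0.521
```

>>> send_rows([
  [[0,0,0.01],0],
  [[0,0,0.03],0],
  [[0,0,0.05],0],
  [[0,0,0.06],0],
  [[0,0,0.06],0],
  [[0,0,0.06],0],
  [[0,0,0.06],0],
  [[0,0,0.06],0],
])

```text
clock: 55.65
position: [0.597, 0.3299, 0.1604]
ee_rot: [0.99, 0.142, 0.0, -0.0]
ft_force: [0.5, -0.0, -0.7]
grip_width: 0.52
```

Run:
```python
from h2 import *
go(.5984,.3304,.0735,16)
s=shot("wrist","w24")
P=np.c_[np.array(POCK),np.full(6,.056)]
a=np.radians(16);Rm=np.array([[np.cos(a),-np.sin(a)],[np.sin(a),np.cos(a)]]);P[:,:2]=P[:,:2]@Rm.T+[.5636,.2559];print(proj(P,s).round())
```

```text
t 55.65 cur [0.597  0.3299 0.1604] yaw 16.28 q7 -0.53 shift [ 0.0015 -0.      0.0869] spin 0.0048 grip 0.52 F [ 0.5394 -0.015  -0.6642]
[[198. 190.]
 [320. 190.]
 [206. 252.]
 [320. 256.]
 [216. 304.]
 [319. 308.]]
```

View pics/w24.png

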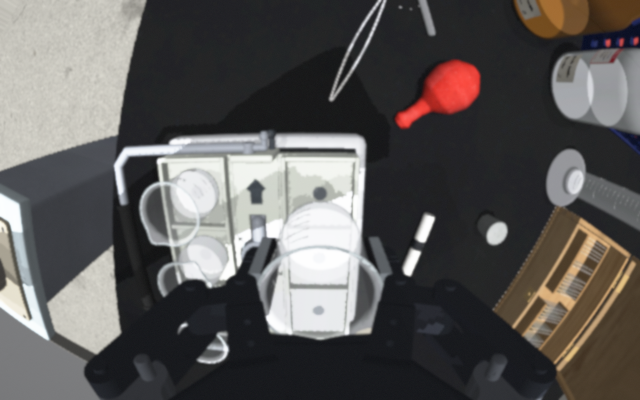

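>>> send_rows([
  [[0.0013,0,0.02],0],
  [[0.0013,0,0.04],0],
  [[0.0013,0,0.057],0],
  [[0.0013,0,0.07],0],
  [[0.0013,0,0.08],0],
  [[0.0013,0,0.0855],0],
  [[0.0013,0,0.0865],0],
  [[0.0013,0,0.0865],0],
])

```text
clock: 56.7
position: [0.5983, 0.3303, 0.0739]
ee_rot: [0.99, 0.142, 0.0, -0.0]
ft_force: [-0.3, -0.3, 1.0]
grip_width: 0.517
```

>>> send_rows([
  [[0,0,0],0],
  [[0,0,0],0],
  [[0,0,0],0],
  [[0,0,0],0],
  [[0,0,-0.02],0],
  [[0,0,-0.06],0],
  [[0,0,-0.11],0],
  [[0,0,-0.15],0],
], hand=0.72)

```text
clock: 57.7
position: [0.5982, 0.3306, 0.2274]
ee_rot: [0.99, 0.142, 0.001, -0.001]
ft_force: [0.4, -0.0, -0.3]
grip_width: 0.719
```

Run:
```python
from h2 import *
go(.5409,-.3598,.228,16)
s=shot("wrist","w25");rims(s,(.42,.7,.1,.4),(.106,.13))
```

```text
t 57.7 cur [0.5982 0.3306 0.2274] yaw 16.29 q7 -0.51 shift [-0.2486  0.6466 -0.0018] spin 0.005 grip 0.719 F [ 0.3979 -0.037  -0.3202]
xy [0.5996 0.331 ] r 23.9 top 0.1187 spout dir -33 rmax 31.4
xy [0.495  0.3005] r 22.8 top 0.1167 spout dir -115 rmax 29.7
xy [0.5139 0.2414] r 23.0 top 0.1167 spout dir 80 rmax 29.2
```

>>> send_rows([
  [[-0.018,0.047,0],0],
  [[-0.038,0.1,0],0],
  [[-0.059,0.154,0],0],
  [[-0.08,0.208,0],0],
  [[-0.1,0.262,0],0],
  [[-0.121,0.316,0],0],
  [[-0.142,0.37,0],0],
  [[-0.162,0.422,0],0.005],
], hand=0.8)

```text
clock: 58.75
position: [0.5606, -0.1221, 0.2249]
ee_rot: [0.99, 0.139, 0.001, 0.001]
ft_force: [-0.1, -0.4, -0.3]
grip_width: 0.802
```

>>> send_rows([
  [[-0.021,0.054,0],0],
  [[-0.042,0.108,0],0],
  [[-0.062,0.16,0],0],
  [[-0.078,0.205,0.01],0],
  [[-0.0866,0.2246,0.03],0],
  [[-0.0866,0.2246,0.06],0],
  [[-0.0866,0.2246,0.08],0],
  [[-0.0866,0.2246,0.09],0],
])

```text
clock: 59.75
position: [0.5395, -0.3589, 0.1326]
ee_rot: [0.99, 0.14, -0.0, -0.0]
ft_force: [-0.2, -0.5, 0.2]
grip_width: 0.797
```

Run:
```python
from h2 import *
go(.5409,-.3598,.0315,16)
s=shot("wrist","w26");rims(s)
```

```text
t 59.75 cur [ 0.5395 -0.3589  0.1326] yaw 16.07 q7 0.63 shift [0.0011 0.0013 0.1011] spin 0.0013 grip 0.797 F [-0.2371 -0.4506  0.1612]
xy [ 0.4633 -0.3445] r 27.5 top 0.0864 spout dir 103 rmax 34.8
xy [ 0.5407 -0.3593] r 22.8 top 0.0746 spout dir 136 rmax 28.6
xy [ 0.5064 -0.4345] r 37.7 top 0.0747 spout dir 172 rmax 42.4
xy [ 0.4943 -0.4247] r 23.7 top 0.0746 spout dir -40 rmax 26.4
```

>>> send_rows([
  [[0.001,0.0009,0.02],0],
  [[0.001,0.0009,0.045],0],
  [[0.001,0.0009,0.065],0],
  [[0.001,0.0009,0.08],0],
  [[0.001,0.0009,0.092],0],
  [[0.001,0.0009,0.1],0],
  [[0.001,0.0009,0.1],0],
  [[0.001,0.0009,0.1],0],
])

```text
clock: 60.8
position: [0.5409, -0.3609, 0.0338]
ee_rot: [0.99, 0.139, 0.0, 0.0]
ft_force: [1.2, -0.2, 1.6]
grip_width: 0.803
```

>>> send_rows([
  [[0,0,0],0],
  [[0,0,0],0],
  [[0,0,0],0],
  [[0,0,0],0],
  [[0,0,0],0],
  [[0,0,0],0],
  [[0,0,0],0],
  [[0,0,-0.01],0],
], hand=0.4, force=40)

```text
clock: 61.8
position: [0.5405, -0.3609, 0.0438]
ee_rot: [0.99, 0.139, -0.0, 0.0]
ft_force: [-0.0, 0.5, -0.8]
grip_width: 0.515
```

Run:
```python
from h2 import *
go(.6155,.2708,.22,16)
```

```text
t 61.8 cur [ 0.5405 -0.3609  0.0438] yaw 15.97 q7 0.6 shift [ 0.2459 -0.5866 -0.1763] spin -0.0005 grip 0.515 F [-0.0187  0.4893 -0.7816]
```

>>> send_rows([
  [[0,0,-0.04],0],
  [[0,0,-0.09],0],
  [[0.012,-0.03,-0.14],0],
  [[0.03,-0.072,-0.17],0],
  [[0.051,-0.122,-0.176],0],
  [[0.073,-0.175,-0.176],0],
  [[0.095,-0.228,-0.176],0],
  [[0.118,-0.282,-0.176],0],
])

```text
clock: 62.8
position: [0.576, -0.0553, 0.2196]
ee_rot: [0.99, 0.139, -0.0, 0.0]
ft_force: [1.1, -0.4, -0.8]
grip_width: 0.512
```

>>> send_rows([
  [[0.023,-0.055,0],0],
  [[0.046,-0.11,0],0],
  [[0.069,-0.165,0],0],
  [[0.091,-0.218,0],0],
  [[0.11,-0.263,0],0],
  [[0.124,-0.295,0],0],
  [[0.1279,-0.3046,0.01],0],
  [[0.1279,-0.3046,0.03],0],
])

```text
clock: 63.8
position: [0.6154, 0.2712, 0.1887]
ee_rot: [0.99, 0.139, 0.0, -0.0]
ft_force: [-0.1, 0.1, 0.0]
grip_width: 0.513
```

Run:
```python
from h2 import *
go(.6155,.2708,.0765,16)
s=shot("wrist","w27")
P=np.c_[np.array(POCK),np.full(6,.056)]
a=np.radians(16);Rm=np.array([[np.cos(a),-np.sin(a)],[np.sin(a),np.cos(a)]]);P[:,:2]=P[:,:2]@Rm.T+[.5636,.2559];print(proj(P,s).round())
```

```text
t 63.8 cur [0.6154 0.2712 0.1887] yaw 16.03 q7 -0.44 shift [-0.0001  0.0004  0.1122] spin 0.0005 grip 0.513 F [-0.1229  0.0844  0.0331]
[[202. 118.]
 [319. 114.]
 [207. 182.]
 [319. 182.]
 [214. 240.]
 [319. 242.]]
```

View pics/w27.png

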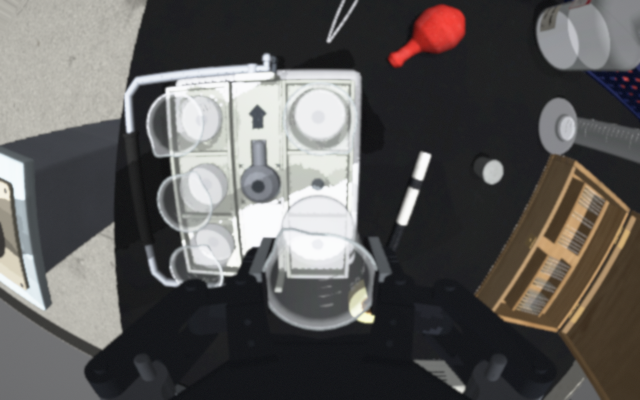

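>>> send_rows([
  [[0,0,0.035],0],
  [[0,0,0.065],0],
  [[0,0,0.085],0],
  [[0,0,0.1],0],
  [[0,0,0.108],0],
  [[0,0,0.1118],0],
  [[0,0,0.1122],0],
  [[0,0,0.1122],0],
])

```text
clock: 64.85
position: [0.6157, 0.2711, 0.0789]
ee_rot: [0.99, 0.139, 0.001, 0.0]
ft_force: [-4.1, -1.9, 7.1]
grip_width: 0.512
```

>>> send_rows([
  [[0,0,0],0],
  [[0,0,0],0],
  [[0,0,0],0],
  [[0,0,0],0],
  [[0,0,-0.02],0],
  [[0,0,-0.06],0],
  [[0,0,-0.11],0],
  [[0,0,-0.15],0],
], hand=0.72)

```text
clock: 65.85
position: [0.6156, 0.2713, 0.2311]
ee_rot: [0.99, 0.139, 0.001, -0.0]
ft_force: [0.5, 0.2, 1.0]
grip_width: 0.722
```

Run:
```python
from h2 import *
go(.4946,-.4255,.228,80)
s=shot("wrist","w28");rims(s,(.42,.7,.1,.4),(.106,.13))
```

```text
t 65.85 cur [0.6156 0.2713 0.2311] yaw 16.0 q7 -0.42 shift [-0.3084  0.6365  0.0019] spin -1.117 grip 0.722 F [0.4747 0.1633 0.9903]
xy [0.5995 0.3306] r 23.8 top 0.1187 spout dir -30 rmax 31.3
xy [0.495 0.3  ] r 22.8 top 0.1167 spout dir -115 rmax 29.6
xy [0.6141 0.2744] r 22.8 top 0.1167 spout dir 134 rmax 29.3
xy [0.5139 0.2411] r 22.9 top 0.1167 spout dir 80 rmax 29.0
xy [0.531  0.1821] r 23.5 top 0.1166 spout dir 78 rmax 29.2
```

>>> send_rows([
  [[-0.022,0.045,0],-0.1],
  [[-0.045,0.093,0],-0.22],
  [[-0.069,0.143,0],-0.35],
  [[-0.094,0.194,0],-0.5],
  [[-0.119,0.245,0],-0.65],
  [[-0.144,0.297,0],-0.8],
  [[-0.169,0.348,0],-0.95],
  [[-0.194,0.4,0],-1.117],
], hand=0.78)

```text
clock: 66.9
position: [0.5388, -0.1686, 0.2287]
ee_rot: [0.764, 0.645, 0.0, 0.001]
ft_force: [0.5, -0.5, 0.2]
grip_width: 0.784
```

Run:
```python
from h2 import *
go(.4946,-.4255,.228,80)
```

```text
t 66.9 cur [ 0.5388 -0.1686  0.2287] yaw 80.31 q7 1.45 shift [-0.2607 -0.0003  0.0009] spin 0.0053 grip 0.784 F [ 0.4733 -0.5059  0.1683]
```

>>> send_rows([
  [[-0.055,0,0],0],
  [[-0.11,0,0],0],
  [[-0.165,0,0],0],
  [[-0.215,0,0],0],
  [[-0.248,0,0.02],0.003],
  [[-0.262,0,0.05],0.005],
  [[-0.262,0,0.08],0.005],
  [[-0.262,0,0.098],0.005],
])

```text
clock: 67.9
position: [0.4934, -0.4249, 0.1287]
ee_rot: [0.768, 0.641, 0.0, -0.0]
ft_force: [0.5, -0.4, 0.2]
grip_width: 0.781
```

Run:
```python
from h2 import *
s=shot("wrist","w29");rims(s)
go(.4946,-.4255,.0315,80)
```

```text
xy [ 0.462  -0.3453] r 27.5 top 0.0864 spout dir 101 rmax 35.7
xy [ 0.4935 -0.4255] r 23.3 top 0.0746 spout dir -171 rmax 29.7
t 67.95 cur [ 0.4928 -0.4243  0.1267] yaw 79.72 q7 1.8 shift [-0.001   0.0022  0.0952] spin -0.0048 grip 0.785 F [-1.3131  0.1693 -1.3385]
```

View pics/w29.png

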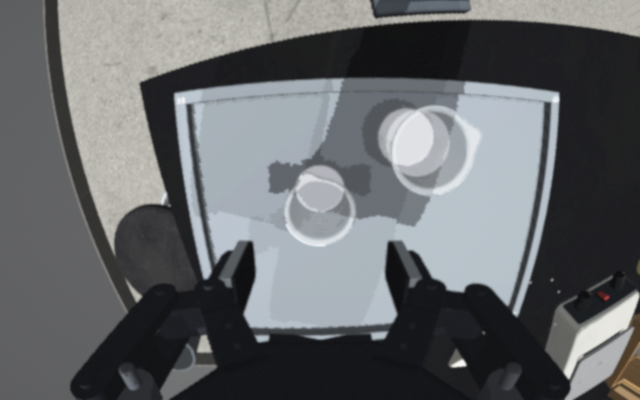

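>>> send_rows([
  [[-0.0008,0.001,0.02],0],
  [[-0.0008,0.001,0.045],0],
  [[-0.0008,0.001,0.065],0],
  [[-0.0008,0.001,0.08],0],
  [[-0.0008,0.001,0.09],0],
  [[-0.0008,0.001,0.0965],0],
  [[-0.0008,0.001,0.0965],0],
  [[-0.0008,0.001,0.0965],0],
])

```text
clock: 68.95
position: [0.4948, -0.4263, 0.0334]
ee_rot: [0.768, 0.641, 0.0, 0.001]
ft_force: [0.3, 0.7, -0.7]
grip_width: 0.78
```

>>> send_rows([
  [[0,0,0],0],
  [[0,0,0],0],
  [[0,0,0],0],
  [[0,0,0],0],
  [[0,0,0],0],
  [[0,0,0],0],
  [[0,0,0],0],
  [[0,0,-0.01],0],
], hand=0.4, force=40)

```text
clock: 69.95
position: [0.4939, -0.4257, 0.0424]
ee_rot: [0.768, 0.641, -0.0, -0.001]
ft_force: [-0.2, -0.4, -0.1]
grip_width: 0.518
```

Run:
```python
from h2 import *
go(.6326,.2112,.22,16)
```

```text
t 69.95 cur [ 0.4939 -0.4257  0.0424] yaw 79.7 q7 1.76 shift [ 0.6516  0.0224 -0.1772] spin 1.1119 grip 0.518 F [-0.1978 -0.3899 -0.0757]
```

>>> send_rows([
  [[0,0,-0.045],0],
  [[0,0,-0.1],0],
  [[0.02,0.0007,-0.15],0.1],
  [[0.065,0.002,-0.177],0.25],
  [[0.12,0.004,-0.177],0.4],
  [[0.18,0.006,-0.177],0.55],
  [[0.24,0.008,-0.177],0.7],
  [[0.3,0.01,-0.177],0.85],
])

```text
clock: 70.95
position: [0.5579, -0.1308, 0.2204]
ee_rot: [0.964, 0.265, 0.0, 0.0]
ft_force: [1.0, 0.8, -0.8]
grip_width: 0.524
```

Run:
```python
from h2 import *
go(.6326,.2112,.22,16)
```

```text
t 70.95 cur [ 0.5579 -0.1308  0.2204] yaw 30.71 q7 0.54 shift [ 0.2388 -0.2559  0.0002] spin 0.2567 grip 0.524 F [ 0.9548  0.7805 -0.7932]
```

>>> send_rows([
  [[0.04,-0.043,0],0.06],
  [[0.08,-0.086,0],0.12],
  [[0.12,-0.129,0],0.18],
  [[0.16,-0.172,0],0.24],
  [[0.2,-0.214,0],0.2567],
  [[0.228,-0.244,0],0.2567],
  [[0.2388,-0.256,0],0.2567],
  [[0.2388,-0.256,0.03],0.2567],
])

```text
clock: 71.95
position: [0.6316, 0.2117, 0.1917]
ee_rot: [0.99, 0.143, 0.002, -0.001]
ft_force: [0.7, 0.0, -0.5]
grip_width: 0.525
```

Run:
```python
from h2 import *
s=shot("wrist","w30")
go(.6326,.2112,.0765,16)
```

```text
t 72.0 cur [0.6298 0.2091 0.1858] yaw 16.31 q7 -0.34 shift [ 0.0036 -0.0013  0.1092] spin 0.0055 grip 0.52 F [-1.2832 -1.3073 -5.6946]
```

View pics/w30.png

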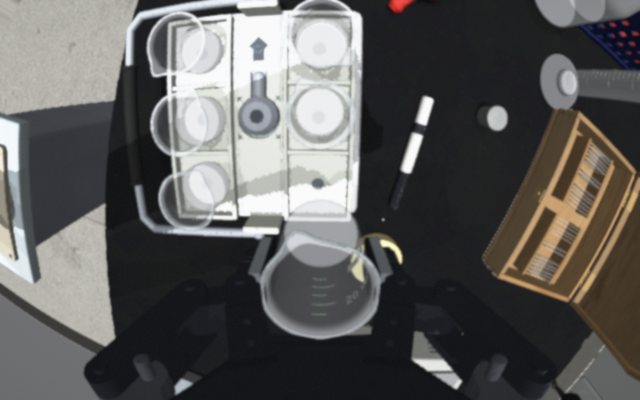

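>>> send_rows([
  [[0.002,0,0.005],0],
  [[0.002,0,0.02],0],
  [[0.002,0,0.035],0],
  [[0.002,0,0.045],0],
  [[0.002,0,0.05],0],
  [[0.002,0,0.05],0],
  [[0.002,0,0.05],0],
  [[0.002,0,0.05],0],
])

```text
clock: 73.0
position: [0.6329, 0.2105, 0.1402]
ee_rot: [0.99, 0.142, 0.0, -0.0]
ft_force: [-0.4, -0.1, -1.0]
grip_width: 0.52
```

Run:
```python
from h2 import *
go(.6326,.2112,.0765,16)
```

```text
t 73.0 cur [0.6329 0.2105 0.1402] yaw 16.29 q7 -0.36 shift [-0.0001 -0.0008  0.0637] spin 0.0051 grip 0.52 F [-0.3666 -0.1404 -0.9933]
```

>>> send_rows([
  [[0,-0.0006,0.02],0],
  [[0,-0.0006,0.035],0],
  [[0,-0.0006,0.048],0],
  [[0,-0.0006,0.056],0],
  [[0,-0.0006,0.06],0],
  [[0,-0.0006,0.0625],0],
  [[0,-0.0006,0.0625],0],
  [[0,-0.0006,0.0625],0],
])

```text
clock: 74.0
position: [0.6327, 0.211, 0.0776]
ee_rot: [0.99, 0.142, 0.0, -0.0]
ft_force: [-0.4, 0.0, -1.1]
grip_width: 0.522
```

>>> send_rows([
  [[0,0,0],0],
  [[0,0,0],0],
  [[0,0,0],0],
  [[0,0,0],0],
  [[0,0,-0.02],0],
  [[0,0,-0.06],0],
  [[0,0,-0.11],0],
  [[0,0,-0.16],0],
], hand=0.72)

```text
clock: 75.0
position: [0.6323, 0.2111, 0.2405]
ee_rot: [0.99, 0.142, 0.001, -0.0]
ft_force: [2.0, 0.2, -0.1]
grip_width: 0.72
```

Run:
```python
from h2 import *
go(.5,.22,.36,16)
s=shot("wrist","w31");rims(s,(.42,.7,.1,.4),(.106,.13))
```

```text
t 75.0 cur [0.6323 0.2111 0.2405] yaw 16.31 q7 -0.32 shift [-0.1244 -0.0457 -0.1197] spin 0.0053 grip 0.72 F [ 1.9545  0.1766 -0.0589]
xy [0.5995 0.3303] r 23.8 top 0.1187 spout dir -31 rmax 30.8
xy [0.4949 0.2997] r 22.8 top 0.1168 spout dir -115 rmax 29.6
xy [0.6141 0.2741] r 22.7 top 0.1167 spout dir 135 rmax 29.1
xy [0.5139 0.2407] r 22.8 top 0.1168 spout dir 78 rmax 29.5
xy [0.6333 0.2128] r 23.2 top 0.1166 spout dir 125 rmax 29.0
xy [0.5308 0.1817] r 23.3 top 0.1166 spout dir 77 rmax 29.0
```

View pics/w31.png

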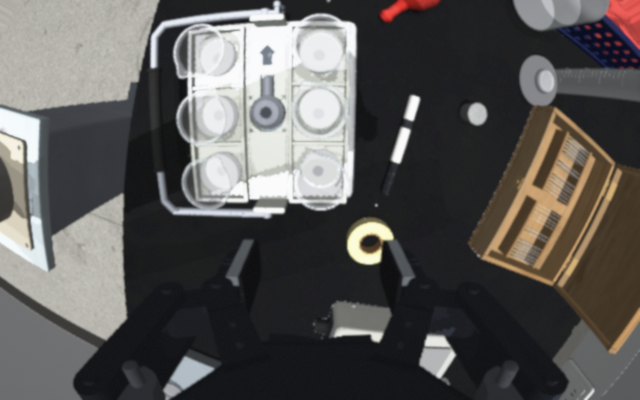

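>>> send_rows([
  [[-0.02,-0.01,-0.04],0],
  [[-0.05,-0.02,-0.08],0],
  [[-0.08,-0.03,-0.11],0],
  [[-0.1,-0.04,-0.12],0],
  [[-0.12,-0.0457,-0.12],0],
  [[-0.1244,-0.0457,-0.12],0],
  [[-0.1244,-0.0457,-0.12],0],
  [[-0.1244,-0.0457,-0.12],0],
])

```text
clock: 76.05
position: [0.5009, 0.2196, 0.357]
ee_rot: [0.99, 0.141, -0.0, -0.0]
ft_force: [-0.3, 1.0, -0.3]
grip_width: 0.722
```

Run:
```python
from h2 import *
s=shot("wrist","w32");o=rims(s,(.42,.7,.1,.4),(.106,.13))
W=cloud(s);a=np.radians(16);Rm=np.array([[np.cos(a),-np.sin(a)],[np.sin(a),np.cos(a)]])
for x,y,r,h in o:
    d=np.hypot(W[...,0]-x,W[...,1]-y);m=(abs(d-.0235)<.0035)&(W[...,2]>h-.004);q=W[m]
    c=np.linalg.lstsq(np.c_[q[:,:2]-[x,y],np.ones(len(q))],q[:,2],rcond=None)[0]
    # base disc centre
    print("rackframe mm",(Rm.T@(np.array([x,y])-[.5636,.2559])*1000).round(1),"tilt deg",np.degrees(c[:2]).round(2))
t=np.array([.5636,.2559])
for p in [(-.122,0),(-.122,.04),(-.122,-.04),(0,-.07),(0,-.05),(0,.05)]:
    u,v=proj(np.r_[t+Rm@p,.083 if p[0]<-.1 else .056],s)[0].round().astype(int);print(p,W[v-1:v+2,u-1:u+2,2].round(4).ravel())
cv2.imwrite("pics/w32a.png",cv2.resize(s[0][60:320,180:500,::-1],None,fx=2.3,fy=2.3,interpolation=cv2.INTER_CUBIC))
t=shot("top","t32");cv2.imwrite("pics/t32a.png",cv2.resize(t[0][90:290,180:520,::-1],None,fx=2.3,fy=2.3,interpolation=cv2.INTER_CUBIC))
t=shot("side","s32");cv2.imwrite("pics/s32a.png",cv2.resize(t[0][110:310,220:480,::-1],None,fx=3,fy=3,interpolation=cv2.INTER_CUBIC))
```

```text
xy [0.4941 0.3   ] r 22.8 top 0.1169 spout dir -113 rmax 28.9
xy [0.5989 0.3305] r 23.9 top 0.1189 spout dir -31 rmax 30.8
xy [0.5129 0.241 ] r 22.8 top 0.1168 spout dir 77 rmax 29.1
xy [0.6134 0.2743] r 22.7 top 0.1168 spout dir 124 rmax 28.2
xy [0.6331 0.2131] r 23.4 top 0.1166 spout dir 123 rmax 29.6
xy [0.53   0.1819] r 23.3 top 0.1167 spout dir 76 rmax 29.7
rackframe mm [-54.6  61.5] tilt deg [-0.21  0.08]
rackframe mm [54.5 61.9] tilt deg [-1.09 -0.1 ]
rackframe mm [-52.8  -0.4] tilt deg [ -51.43 -180.66]
rackframe mm [53.   3.9] tilt deg [-0.56 -0.41]
rackframe mm [ 55.  -60.3] tilt deg [-0.51  0.18]
rackframe mm [-52.7 -61.8] tilt deg [-0.66  0.28]
(-0.122, 0) [0.084  0.0831 0.0834 0.0808 0.0839 0.0816 0.0825 0.0819 0.0824]
(-0.122, 0.04) [0.0829 0.0829 0.0835 0.0831 0.0826 0.0823 0.0836 0.0807 0.0833]
(-0.122, -0.04) [0.0835 0.0825 0.0833 0.0826 0.083  0.0835 0.0822 0.0829 0.0811]
(0, -0.07) [0.0566 0.056  0.0553 0.0557 0.0559 0.0558 0.0542 0.0552 0.0566]
(0, -0.05) [0.056  0.0553 0.0561 0.0548 0.0565 0.0565 0.0558 0.0572 0.0558]
(0, 0.05) [0.0566 0.0575 0.0572 0.0563 0.0569 0.0549 0.0571 0.0556 0.0554]
```

View pics/w32a.png

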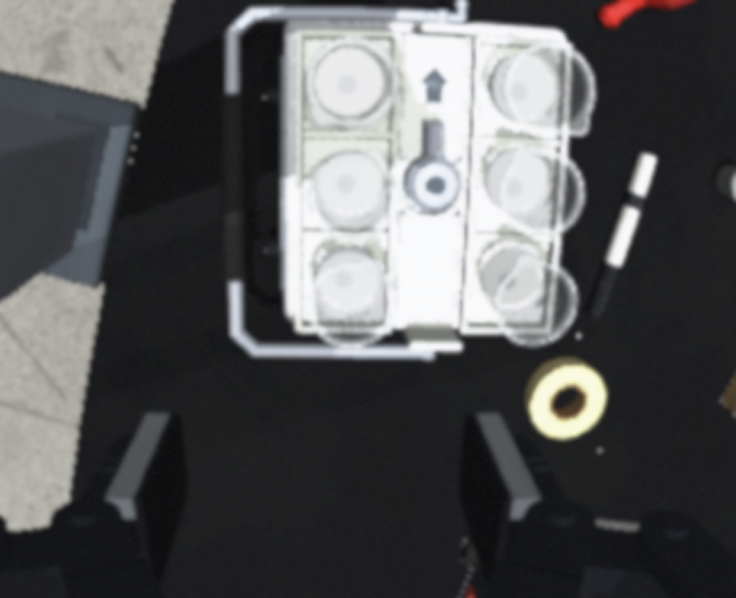

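View pics/s32a.png

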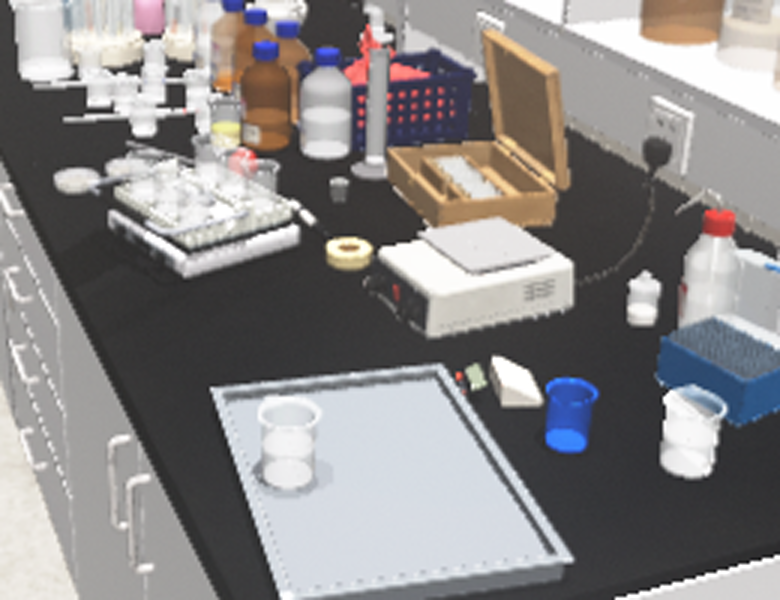

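View pics/t32a.png

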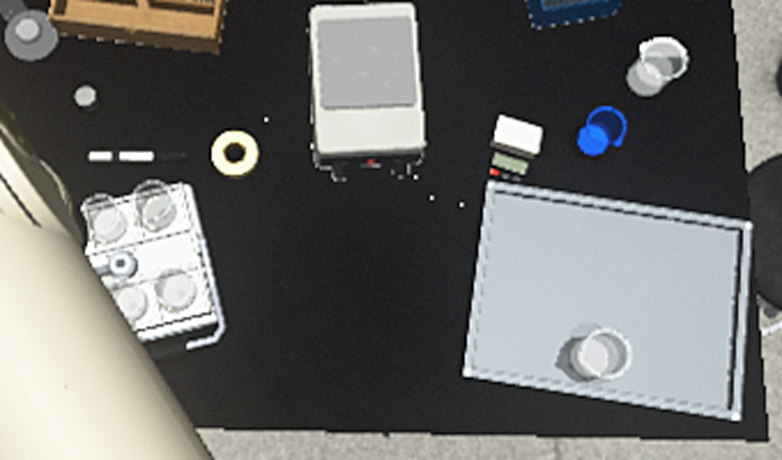

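Run:
```python
from workcell import manip
print(manip.hand_in())
```

```text
the job is handed in; nothing more can be done
None
```

The shaker is set up as asked, and I handed the job in at about 76 s of the 200 s.

**What I did**
- I swung the handle upright. The grip's friction held it slightly short of the stop, so I let go, it snapped over, and I gripped it again. That swing pushed the rack about 9 mm along the bench before I lifted it.
- I carried the rack to the shaker, lowered it over the hub and key, and folded the handle flat again.
- All six small beakers were there. I loaded them in the order a1, a2, a3, b1, b2, b3.

**Last checks**
- **Rack:** the pocket floor measured 56 mm above the bench before folding, as it should when fully home. Afterwards the rack lay within about 0.5 mm and 0.1° of the shaker's measured pose.
- **Handle:** the bar's top measured 83 mm above the bench, which matches folded flat.
- **Beakers:** all six rims were at the expected height and within 2 mm of their pocket centres, except b2. Five rims measured within about 1.1° of level.
- **Rest of the scene:** the large beaker is still in the tray. The tape, marker, blue beaker and loose clear beaker looked unmoved in the pictures.

**What did not quite fit**
- The beaker in b2 touched down about 3 mm early, with about 7 N. It sits about 4 mm off-centre towards b1, but it is inside its pocket and seated.
- The tilt reading for a2 gave a meaningless number. I relied on its rim height and the picture instead, and both looked normal.

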